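# Load the jar carrier and hold the shaker's guard gate open

### The job

Stand the two loose sample jars upright in the two empty cells of the carrier, one to a cell, leaving everything else on the bench where it is. Then open the shaker's guard gate so that I can lift the carrier in: first squeeze the slide catch on the fixed panel back until it clears the gate, then squeeze the catch on the gate itself and, with it squeezed, swing the gate out past its half-open check until it stands wide open, about square to the guard's front. Its spring pulls it back as soon as it is free, so finish while still holding it wide open with the gripper; do not let go.

Things in the scene. Friction and masses are not known exactly. Their poses are not given: they have to be found in the camera images.
- jar_a: Loose sample jar, white with a paper band and a black screw lid, 44 mm in diameter at the lid (41 mm below it), 105 mm tall, about 0.14 kg. Lid from 83 to 105 mm up. Origin at the centre of its underside, z up. Starts standing on the bench.
- jar_b: A second loose jar, the same as jar_a, standing on the bench some 70 to 170 mm from it.
- carrier: Grey open carrier, 165 x 165 x 60 mm high, walls, dividers and floor 4 mm thick, divided into 2 x 2 cells 76 mm square. Origin at the centre of its underside; the cell centres lie at (+-40, +-40) mm along its x and y. The two cells at -x (the side nearer the robot) are empty; the two at +x hold jar_c and jar_d. Loose, about 0.9 kg.
- jar_c: Jar like jar_a that already stands in the carrier's cell at +x, -y. Leave it there.
- jar_d: Jar like jar_a that already stands in the carrier's cell at +x, +y. Leave it there.
- guard: Fixed low guard round the shaker: 20 mm aluminium profile, clear sheets, 165 mm high. Origin at the foot of the latch post between fixed panel and gate; x points into the guard, y along its front. Fixed panel at y -161 to 0 mm (robot's right), gate at 14 to 225 mm (left), hinged at its left end, opens outwards to the robot. Cam disc of the half-open check, 96 mm across, 200 mm high, over hinge.
- first_catch (a point): First catch, on the fixed panel: two upright tabs, black plastic, 21 mm wide, 8 mm thick, tops 222 mm above the bench, fingers free down to 170 mm. Point midway between them when shut, 204 mm high; fixed to the guard, has its axes. Outer faces 28 mm either side along y: 56 mm over both, 42 mm squeezed. The -y tab is fixed; the +y tab, with the slide bar that lies across the gate's front, moves to -y.
- slide_catch (a joint): How far the first catch's moving tab is squeezed, m: 0 shut (bar across the gate), 0.014 fully squeezed; the gate is clear from 0.011. It slides with about 4 N of friction, has no spring and stays where it is left.
- gate_catch (a point): Second catch, on the gate's top rail at its free end: two tabs like the first catch's, fingers free down to 178 mm. Point midway between them when the bolt is out, 204 mm high; moves with the gate, has its axes (the guard's when closed). Outer faces 28 mm either side along its y: 56 mm over both, 42 mm squeezed. The +y tab (hinge side) is fixed on the gate; the -y tab, with the bolt, moves to +y.
- bolt_catch (a joint): How far the second catch's moving tab is squeezed, m: 0 bolt out, 0.014 fully squeezed; the bolt is clear of its keeper from 0.011. Sprung: 5 N to start, 8.5 N fully in; it springs out when let go.
- gate_hinge (a point): On the gate's upright hinge axis, 204 mm above the bench; fixed to the guard and has its axes. gate_catch lies 176 mm from the axis: 14 mm in x and -175 mm in y while the gate is closed.
- gate (a joint): Gate angle, rad: 0 closed, growing as it swings out to the robot (clockwise from above), stop at 1.75. A spring closes it (about 0.1 N m closed, 0.55 N m at 1.5); a sprung roller has to be pushed over a rib between 0.55 and 0.95 (about 7 N at the catch). Let go beyond it, the gate swings back and rests on the check at 0.95.
- gate_leaf: The gate's leaf: aluminium frame with a clear sheet, 211 mm long, 20 mm thick, from 22 to 165 mm above the bench, with its catch on top. Origin on the hinge axis at bench height; the leaf runs along its -y.
- dish: Bystander: flat aluminium weighing dish, 76 mm across, 14 mm high, lying before the robot.
- brush: Bystander: hand brush lying on the bench.
- spoon: Bystander: sample spoon lying on the bench.
- tin: Bystander: steel tin, 62 mm in diameter, 75 mm tall, behind the carrier.
There are look-alikes about, which are no part of the job. Leave any orange or yellow look-alike of the jar_a alone. Leave any orange look-alike of the jar_b alone.

How it is judged:
On the way, in this order (a step that is already met when the one before it is completed fails the run):
1. both loose jars stand upright in cells of the carrier, let go (z of each of jar_a, jar_b in the frame of carrier below 0.012 m and angle between each of jar_a, jar_b's own z axis and vertical below 0.15 rad and (x of jar_a in the frame of carrier between -0.06225 and -0.01825 m or x of jar_a in the frame of carrier between 0.01825 and 0.06225 m) and (y of jar_a in the frame of carrier between -0.06225 and -0.01825 m or y of jar_a in the frame of carrier between 0.01825 and 0.06225 m) and (x of jar_b in the frame of carrier between -0.06225 and -0.01825 m or x of jar_b in the frame of carrier between 0.01825 and 0.06225 m) and (y of jar_b in the frame of carrier between -0.06225 and -0.01825 m or y of jar_b in the frame of carrier between 0.01825 and 0.06225 m) and contact force between the fingers and jar_a below 0.1 N and contact force between the fingers and jar_b below 0.1 N), for 0.2 s.
2. the first catch is squeezed clear of the gate, the gate still closed (value of joint slide_catch above 0.0105 m and value of joint gate below 0.12 rad), for 0.1 s.
3. then the gate's own catch is squeezed, the first still clear (value of joint each of bolt_catch, slide_catch above 0.0105 m and value of joint gate below 0.4 rad), for 0.1 s.
4. the gate is swung past its half-open check (value of joint gate above 1 rad), for 0.1 s.
At the end, for the whole second after the job is handed in: The gate stands still at 1.35 rad (77 degrees) or more, held there by the gripper's fingers (more than 1 N on the gate or its catch) and by nothing else; all four jars stand upright (within 0.15 rad) on the floor of the carrier, the two loose ones let go, each in a cell of its own (all of step 1 and value of joint gate above 1.35 rad and velocity of joint gate between -0.15 and 0.15 rad/s and contact force between the fingers and gate_leaf above 1 N and contact force between gate_leaf and carrier below 0.1 N and contact force between gate_leaf and dish below 0.1 N and contact force between gate_leaf and brush below 0.1 N and contact force between gate_leaf and spoon below 0.1 N and contact force between gate_leaf and tin below 0.1 N and z of each of jar_c, jar_d in the frame of carrier below 0.012 m and angle between each of jar_c, jar_d's own z axis and vertical below 0.15 rad and (x of jar_c in the frame of carrier between -0.06225 and -0.01825 m or x of jar_c in the frame of carrier between 0.01825 and 0.06225 m) and (y of jar_c in the frame of carrier between -0.06225 and -0.01825 m or y of jar_c in the frame of carrier between 0.01825 and 0.06225 m) and (x of jar_d in the frame of carrier between -0.06225 and -0.01825 m or x of jar_d in the frame of carrier between 0.01825 and 0.06225 m) and (y of jar_d in the frame of carrier between -0.06225 and -0.01825 m or y of jar_d in the frame of carrier between 0.01825 and 0.06225 m)); the arm keeps its last pose, push and grip.
It fails at once if a bystander is pushed more than 40 mm (distance of any of dish, brush, spoon, tin from where it was at the start of the episode above 0.04 m).
It fails at once if the carrier is pushed more than 40 mm (distance of carrier from where it was at the start of the episode above 0.04 m).
It fails at once if a jar is tipped over (angle between any of jar_a, jar_b, jar_c, jar_d's own z axis and vertical above 0.7 rad).
It also fails if it takes over 72 s, if anything falls off the work surface, if the arm or the gripper's body presses on something with over 40 N, if the wrist force passes 120 N, or if a joint passes its speed limit or range.

### The arm

A 7-joint arm with a two-finger parallel gripper is mounted at the origin on the work surface. World frame = base frame: x ahead of the robot, y to its left, z up, the work surface at z = 0. Lengths are in m, angles in rad, forces in N, time in s.
With the tool pointing down it reaches from about 0.425 to 0.925 m from the base axis. Payload 6.8 kg.
Tool frame: the origin (TCP) lies on the mounting face of the last link; the fingertips stand 173 mm ahead of it and the grasp point (between the pads) lies 155 mm ahead of it; y points along the fingers, x is the direction in which the jaws open and shut, and the axes are right-handed (so a half turn about y gives the same grasp; the last joint's range is limited). The gripper opens to 85 mm and grips with 20 to 120 N. Pads are 22 mm wide; open, the fingers measure 114 mm over their backs; the gripper's body (76 mm by 85 mm) begins 54 mm behind the grasp point. The pads swing forward as they close: fully open they stand 13 mm farther back than shut.
Start: joints at [1.001, 0.477, 0.022, 1.555, -0.011, 1.109, -0.083], TCP at [0.301, -0.604, 0.405] pointing down, gripper open.
Joint ranges: [-2.96, 2.96], [-0.34, 2.1], [-1.41, 1.46], [0.24, 2.44], [-1.37, 4.51], [0.17, 1.92], [-2.96, 2.96]. Speed limits (rad/s): [2.39, 2.39, 3.14, 3.14, 3.14, 3.14, 3.14].

### API

Orientations are given as a rotation vector (axis times angle).
In Python, from bench import r gives the robot as it stands.
- The arm moves only by the tool step_arm, never from a script. Its arguments are lists of equal length, an entry for each row: "xyz": the shift along the tool's x, y, z scaled (see below), a list of three; "rotation": the turn, a rotation vector about the tool's x, y, z scaled (see below), a list of three. A call has 1 to 20 rows; each row is the pose to reach, as a shift and turn from the pose measured when the call began, along the tool's axes at that moment; what a row does not reach only later rows make up. The controller multiplies each number of a shift by 30 cm and each number of a turn by 90 degrees. A row lasts 1/8 s, in which the tool goes at most 62.5 mm and 10.7 degrees, less where a joint would pass 70% of its speed; a pose out of reach is approached as far as the arm can. A call with a number of a shift or a turn outside -1 to 1 is refused whole. A call with a gripper value outside its range is refused whole. "grip" is the closure, from 0 (fully open) to 1 (shut), set as the call begins (left out, the last holds). The fingers move at their own pace and stop on an object; "force" is the grip in N (left out, the last holds). Time passes only in rows, so rows that repeat a pose let the fingers close. It gives the time, the measured TCP pose, the force and the opening at its end, in the units of the state.
- r.get_obs(): the state, without advancing time (a new reading comes with each control period).
- r.grab_frame(name): name is "side" or "top" or "wrist"; returns a dict with "pixels" (400x640x3 uint8, red, green, blue), "fx", "fy", "cx", "cy" (pixels), "position" and "attitude" of the camera in the world; the wrist camera has in their place "mount" (4x4, takes a point from camera to tool coordinates, whose origin is the TCP and whose axes are the tool frame's). Camera axes: x right, y down, z forward; pixel columns grow to the right and rows downward; lengths in m; the calibration is good to about 2 mm. A picture is of the moment at which its call begins: read the wrist's pose just before it. There is no depth.
- r.hand_in(): hands the job in, once; it reports no verdict.
The state is a dict: "clock": time; "joints": joint angles; "qvel": joint speeds; "tau": joint torques, N m; "tcp_pos": TCP position; "orientation": TCP orientation; "contact_force": force on the tool from outside, world axes, zero at the start; "moment": the same for the moment, N m; "grip_width": finger opening in m.
Only numpy, scipy, OpenCV 4.12 (cv2) and the standard library are available. Lean on these libraries where they do the work, as an engineer would, in place of code of your own. Each camera call takes 0.05 s, during which the arm holds its last target.

## Working session

There is one attempt and no reset: what is moved stays moved. The work goes in short steps, Python scripts to look and compute and a tool call to move; the robot and the scene stay as the last step left them, time stands still between calls to the robot, and variables do not carry over. Pictures are saved under pics/ and viewed, and the job is handed in when it is done.

Besides the shell and the picture viewer there is one more tool, called after "Emit:" as a command line: name --argument value ..., lists and objects as JSON in quotes. step_arm: Moves the arm, as the interface text tells. Its arguments: {"type":"object","properties":{"xyz":{"type":"array"},"rotation":{"type":"array"},"grip":{"type":"number"},"force":{"type":"number"}},"required":["xyz","rotation"]}

```bash
ls; mkdir -p pics; python3 - <<'E'
from bench import r
import cv2
o=r.get_obs()
for k,v in o.items(): print(k,v)
for n in ["side","top","wrist"]:
    f=r.grab_frame(n); cv2.imwrite(f"pics/{n}0.png",f["pixels"][:,:,::-1])
    print(n,{k:v for k,v in f.items() if k!="pixels"})
E
```

```text
pics
clock 0.0
joints [ 1.00088473  0.47779673  0.02235501  1.55649842 -0.01150972  1.10928908
 -0.08309575]
qvel [ 5.65792950e-04  3.90109690e-04 -1.68519757e-03 -1.54367747e-03
  5.11941203e-04 -5.85883465e-05 -1.70551689e-04]
tau [-9.05598990e-04 -5.96451187e+01  1.60810813e+00 -2.81199950e+01
  1.25837469e-02  9.35324613e-03  5.20702415e-06]
tcp_pos [ 0.30063015 -0.6040302   0.40370814]
orientation [-1.39209     0.86390914 -0.86120258]
contact_force [ 0.22731945 -0.69590369  0.60362073]
moment [ 0.02535694 -0.02697279  0.03620471]
grip_width 0.08520466287108613
side {'fx': 488.8729008293951, 'fy': 488.8729008293951, 'cx': 316.6848098416889, 'cy': 199.74269234657982, 'position': array([-0.11104475,  0.88952858,  0.93133807]), 'attitude': array([-0.75063479,  2.47106571, -1.2724509 ])}
top {'fx': 389.852204427047, 'fy': 389.852204427047, 'cx': 321.94233006699096, 'cy': 197.0798511117253, 'position': array([ 0.28218653, -0.05325583,  1.14103694]), 'attitude': array([-2.10207305,  2.08152598, -0.24828772])}
wrist {'fx': 307.7270769259141, 'fy': 307.7270769259141, 'cx': 323.54965342188507, 'cy': 199.43795434039822, 'mount': array([[ 9.99999908e-01,  3.97663103e-04, -1.59590071e-04,
        -1.27376437e-03],
       [ 2.66024699e-04, -2.84198427e-01,  9.58765447e-01,
         3.06127349e-02],
       [ 3.35910396e-04, -9.58765402e-01, -2.84198507e-01,
         7.11672368e-02],
       [ 0.00000000e+00,  0.00000000e+00,  0.00000000e+00,
         1.00000000e+00]])}
```

View pics/side0.png

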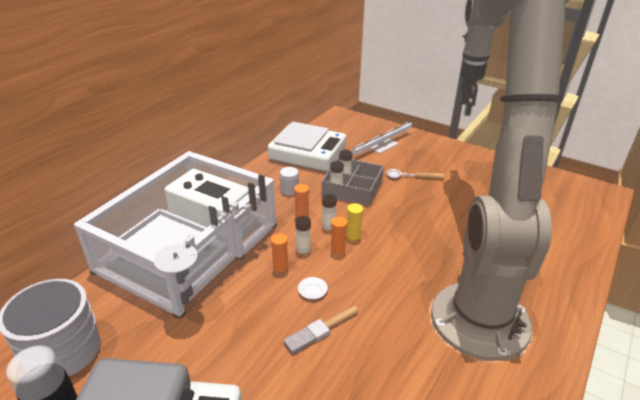

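View pics/top0.png

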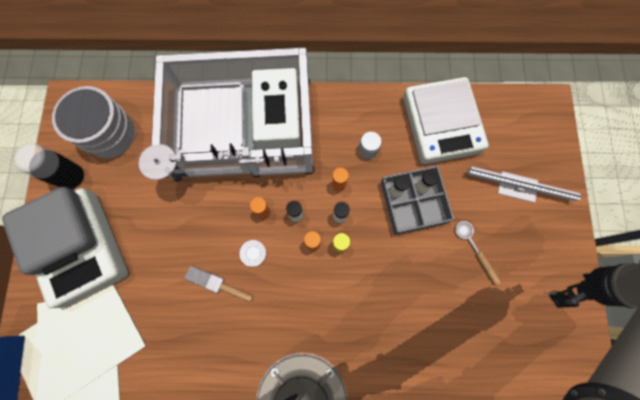

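View pics/wrist0.png

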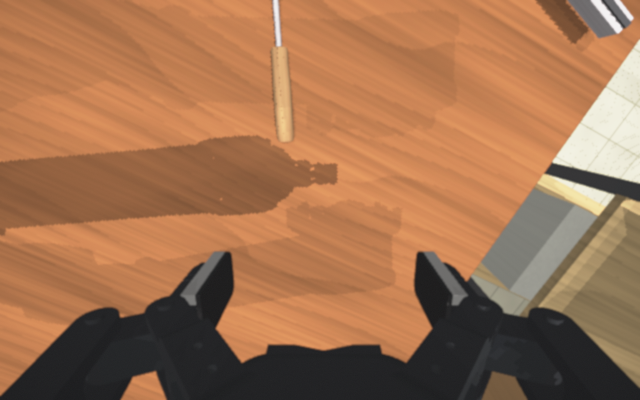

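```bash
cat > h.py <<'E'
from bench import r
import cv2, numpy as np
from scipy.spatial.transform import Rotation as R
def cam(n):
    o=r.get_obs()
    f=r.grab_frame(n)
    if 'mount' in f:
        T=np.eye(4);T[:3,:3]=R.from_rotvec(o['orientation']).as_matrix();T[:3,3]=o['tcp_pos']
        M=T@np.array(f['mount']); f['P']=M[:3,3]; f['A']=M[:3,:3]
    else: f['P']=np.array(f['position']); f['A']=R.from_rotvec(f['attitude']).as_matrix()
    return f
def ray(f,u,v):
    d=f['A']@np.array([(u-f['cx'])/f['fx'],(v-f['cy'])/f['fy'],1]); return f['P'],d
def onz(f,u,v,z):
    p,d=ray(f,u,v); return p+d*(z-p[2])/d[2]
def proj(f,p):
    q=f['A'].T@(np.array(p)-f['P']); return np.array([f['fx']*q[0]/q[2]+f['cx'],f['fy']*q[1]/q[2]+f['cy']])
def tri(f1,uv1,f2,uv2):
    p1,d1=ray(f1,*uv1);p2,d2=ray(f2,*uv2)
    d1=d1/np.linalg.norm(d1);d2=d2/np.linalg.norm(d2)
    s=np.linalg.lstsq(np.c_[d1,-d2],p2-p1,rcond=None)[0]
    a=p1+d1*s[0];b=p2+d2*s[1]; return (a+b)/2,np.linalg.norm(a-b)
def save(f,name,box=None,k=1):
    im=f['pixels'][:,:,::-1]
    if box: x0,y0,x1,y1=box; im=im[y0:y1,x0:x1]
    if k!=1: im=cv2.resize(im,None,fx=k,fy=k,interpolation=cv2.INTER_CUBIC)
    cv2.imwrite('pics/'+name,im)
E
python3 - <<'E'
from h import *
t=cam('top'); s=cam('side')
save(t,'t1.png',(230,130,470,270),3.3); save(t,'t2.png',(130,120,330,200),4)
save(s,'s1.png',(150,150,390,280),3.3)
im=t['pixels'].astype(int)
m=(im.max(2)<60).astype(np.uint8)
m2=m.copy()
n,l,st,ce=cv2.connectedComponentsWithStats(m2)
for i in range(1,n):
    if 25<st[i,4]<900: print('top dark',st[i],ce[i].round(1), onz(t,*ce[i],0.105).round(4))
hsv=cv2.cvtColor(t['pixels'],cv2.COLOR_RGB2HSV)
for nm,lo,hi in (('or',(5,200,180),(16,255,255)),('ye',(25,150,150),(35,255,255))):
    n,l,st,ce=cv2.connectedComponentsWithStats(cv2.inRange(hsv,lo,hi))
    for i in range(1,n):
        if st[i,4]>60: print(nm,st[i],ce[i].round(1),onz(t,*ce[i],0.105).round(4))
E
```

```text
top dark [262  83   6   7  33] [264.7  85.8] [0.8719 0.1245 0.105 ]
top dark [280  82   6   7  32] [282.2  84.9] [0.8752 0.073  0.105 ]
top dark [266  96  19  27 474] [274.5 109. ] [0.7978 0.0927 0.105 ]
top dark [439 136  33  16 343] [455.1 143.4] [ 0.6961 -0.4225  0.105 ]
top dark [212 147   5  10  26] [214.  151.5] [0.6657 0.2582 0.105 ]
top dark [264 153   5  13  35] [266.2 159.3] [0.6438 0.11   0.105 ]
top dark [282 152   4  13  30] [283.4 158.4] [0.6471 0.0617 0.105 ]
top dark [413 169  30  23 297] [430.3 178. ] [ 0.5934 -0.3469  0.105 ]
top dark [172 173  15   9  78] [178.2 176.3] [0.592  0.3522 0.105 ]
top dark [387 175  28  22 256] [401.8 182.7] [ 0.5793 -0.2674  0.105 ]
top dark [382 182  15  52  91] [388.6 207.8] [ 0.5081 -0.2289  0.105 ]
top dark [440 195  11  23  95] [445.1 206.2] [ 0.5139 -0.3823  0.105 ]
top dark [288 202  13  15 151] [293.7 208.9] [0.5026 0.0288 0.105 ]
top dark [413 202   9  22  48] [417.5 212. ] [ 0.4971 -0.3067  0.105 ]
top dark [335 204  13  14 101] [340.4 209.7] [ 0.5014 -0.098   0.105 ]
top dark [596 231  44  14 270] [618.6 237.7] [ 0.4323 -0.8382  0.105 ]
top dark [617 265  23  33 451] [630. 282.] [ 0.3173 -0.848   0.105 ]
top dark [275 377  54  23 265] [308.7 388.9] [ 0.0536 -0.0202  0.105 ]
top dark [284 392  15   8  70] [292.1 396.2] [0.0369 0.0201 0.105 ]
ye [333 233  17  17  89] [340.2 241.2] [ 0.4158 -0.0974  0.105 ]
```

```bash
ls pics
```

```text
s1.png
side0.png
t1.png
t2.png
top0.png
wrist0.png
```

View pics/t1.png

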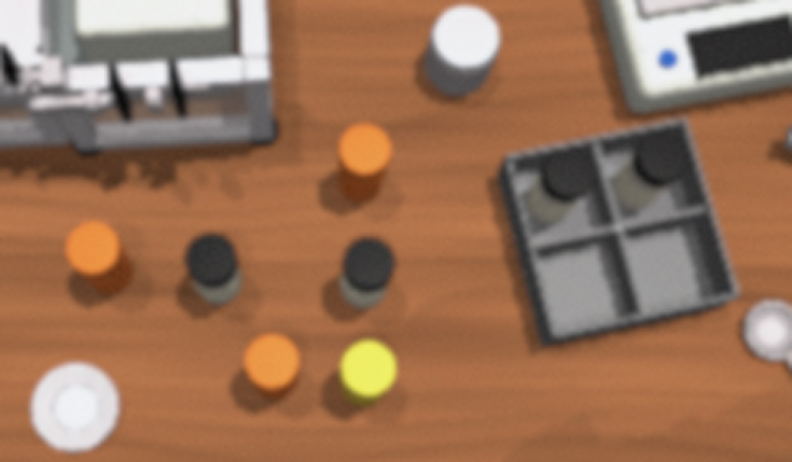

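View pics/t2.png

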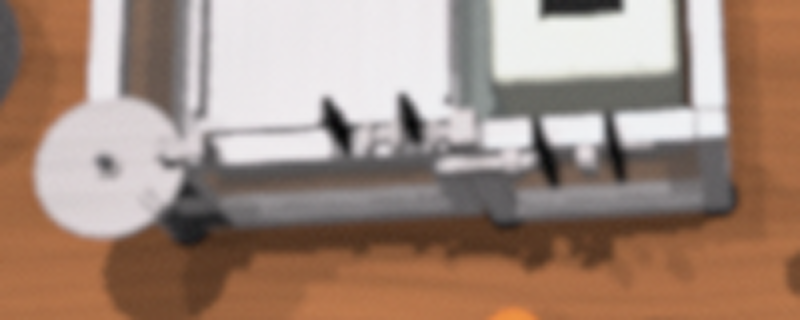

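View pics/s1.png

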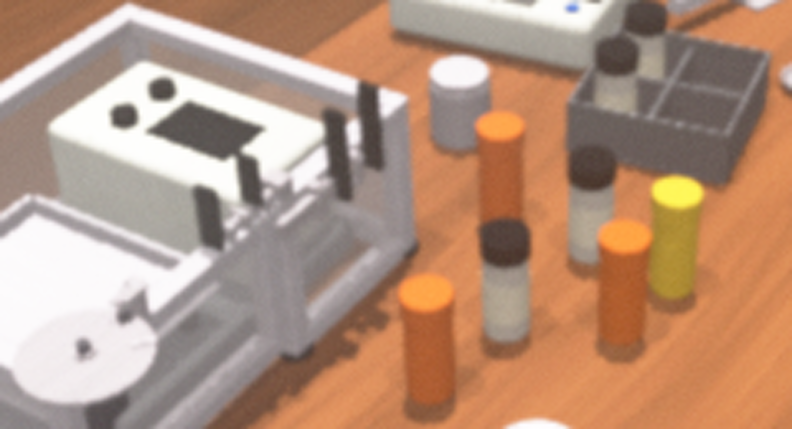

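```bash
python3 - <<'E'
from h import *
t=cam('top'); s=cam('side')
T=lambda u,v:(u/3.3+230,v/3.3+130)
for n,u,v in [('j1',213,262),('j2',368,265),('o1',95,248),('o2',272,362),('o3',365,150),('y',368,368),('jc?',568,175),('jd?',660,158)]:
    z=.105 if 'jc' not in n and 'jd' not in n else .109
    print(n,onz(t,*T(u,v),z).round(4))
print('dish',onz(t,*T(75,407),.014).round(3),'tin',onz(t,*T(465,37),.075).round(3))
S=lambda u,v:(u/3.3+150,v/3.3+150)
# side check lids
for n,u,v in [('j1',505,240),('j2',592,167)]: print('side',n,onz(s,*S(u,v),.105).round(4))
c=[onz(t,*T(u,v),.06)[:2] for u,v in [(505,157),(685,122),(738,293),(545,342)]]
c=np.array(c);print('corners',c.round(4),'c',c.mean(0).round(4),[np.linalg.norm(c[i]-c[(i+1)%4]).round(4) for i in range(4)])
e=(c[0]-c[3])+(c[1]-c[2]);print('yaw x axis deg',np.degrees(np.arctan2(e[1],e[0])))
e=(c[0]-c[1])+(c[3]-c[2]);print('yaw y axis deg',np.degrees(np.arctan2(e[1],e[0]))-90)
U=lambda u,v:(u/4+130,v/4+120)
W=lambda u,v:(u/4+130,v/4+120)
print('disc top',onz(t,*U(108,166),.2).round(4),'radius pts',onz(t,*U(34,166),.2).round(4),onz(t,*U(184,166),.2).round(4))
for n,u,v in [('tab+gate',325,97),('tab-gate',403,95),('tab+first',537,117),('tab-first',609,113)]:
    print(n,onz(t,*U(u,v),.222).round(4))
print('R corner of guard', onz(t,*U(728,110),.165).round(4))
# side tabs
for n,u,v in [('gate+',207,190),('gate-',247,155),('f+',334,112),('f-',369,85)]:
    print('side',n,onz(s,*S(u,v),.222).round(4))
E
```

```text
j1 [0.5011 0.0266 0.105 ]
j2 [ 0.4998 -0.101   0.105 ]
o1 [0.512  0.1243 0.105 ]
o2 [ 0.4191 -0.0233  0.105 ]
o3 [ 0.5985 -0.0986  0.105 ]
y [ 0.415  -0.1008  0.105 ]
jc? [ 0.5771 -0.2674  0.109 ]
jd? [ 0.5926 -0.3448  0.109 ]
dish [0.39  0.15  0.014] tin [ 0.713 -0.188  0.075]
side j1 [0.4983 0.0369 0.105 ]
side j2 [ 0.4942 -0.0906  0.105 ]
corners [[ 0.607  -0.2231]
 [ 0.6406 -0.3825]
 [ 0.4879 -0.4184]
 [ 0.4443 -0.2525]] c [ 0.5449 -0.3191] [np.float64(0.1629), np.float64(0.1569), np.float64(0.1716), np.float64(0.1654)]
yaw x axis deg 11.691244813861088
yaw y axis deg 13.366665946022621
disc top [0.6023 0.3728 0.2   ] radius pts [0.6018 0.42   0.2   ] [0.6027 0.3244 0.2   ]
tab+gate [0.6417 0.2314 0.222 ]
tab-gate [0.6434 0.1825 0.222 ]
tab+first [0.6295 0.0976 0.222 ]
tab-first [0.6326 0.0526 0.222 ]
R corner of guard [ 0.6572 -0.02    0.165 ]
side gate+ [0.6286 0.2317 0.222 ]
side gate- [0.6347 0.1817 0.222 ]
side f+ [0.6178 0.0993 0.222 ]
side f- [0.6197 0.0531 0.222 ]
```

```bash
cat >> h.py <<'E'
def toolT():
    o=r.get_obs(); return R.from_rotvec(o['orientation']).as_matrix(),np.array(o['tcp_pos']),o
def des(yaw): # tool down, x (opening) axis at yaw in world
    x=np.array([np.cos(yaw),np.sin(yaw),0]); y=np.array([0,0,-1.]); return np.c_[x,y,np.cross(x,y)]
def plan(wps,base=None):
    """wps: list of (grasp-point xyz, yaw deg)"""
    A,p,o=toolT()
    print('t',round(o['clock'],2),'tcp',p.round(4),'xyaw',np.degrees(np.arctan2(A[1,0],A[0,0])).round(2),'down',A[:,1].round(3),'w',round(o['grip_width'],4),'F',np.array(o['contact_force']).round(1),'q',np.array(o['joints']).round(2))
    for g,yaw in wps:
        D=des(np.radians(yaw)); q=np.array(g,float)-D[:,1]*.155
        s=A.T@(q-p); rv=R.from_matrix(A.T@D).as_rotvec()
        print(g,yaw,'xyz',(s/.3).round(3).tolist(),'rot',(rv/(np.pi/2)).round(3).tolist(),'mm',round(np.linalg.norm(s)*1e3),'deg',round(np.degrees(np.linalg.norm(rv)),1))
E
python3 - <<'E'
from h import *
plan([((.5,-.101,.25),90),((.5,-.101,.25),-90),((.5,-.101,.093),-90)])
E
```

```text
t 0.35 tcp [ 0.3007 -0.6043  0.4045] xyaw -63.54 down [-0.  0. -1.] w 0.0857 F [-0.2 -0.1 -0.2] q [ 1.    0.48  0.02  1.56 -0.01  1.11 -0.08]
(0.5, -0.101, 0.25) 90 xyz [-1.206, -0.001, 1.342] rot [-0.0, -1.706, -0.0] mm 541 deg 153.5
(0.5, -0.101, 0.25) -90 xyz [-1.206, -0.001, 1.342] rot [0.0, 0.294, -0.0] mm 541 deg 26.5
(0.5, -0.101, 0.093) -90 xyz [-1.206, 0.522, 1.342] rot [0.0, 0.294, -0.0] mm 563 deg 26.5
```

Emit:
step_arm --xyz '[[-0.2,0,0.2],[-0.4,0,0.4],[-0.6,0,0.6],[-0.8,0,0.8],[-0.9,0,1.0],[-0.9,0,1.0]]' --rotation '[[0,0.05,0],[0,0.1,0],[0,0.2,0],[0,0.25,0],[0,0.294,0],[0,0.294,0]]' --grip 0 --force 40

```text
clock: 1.1
tcp_pos: [0.4364, -0.2534, 0.405]
orientation: [-1.208, 1.209, -1.21]
contact_force: [1.1, -0.2, -0.5]
grip_width: 0.0855
```

```bash
python3 - <<'E'
from h import *
plan([((.5,-.101,.25),-90)])
w=cam('wrist'); save(w,'w1.png')
for p in [(.5,-.101,.105),(.501,.027,.105),(.415,-.101,.105)]: print(proj(w,p).round(0))
E
```

```text
t 1.1 tcp [ 0.4364 -0.2534  0.405 ] xyaw -90.06 down [ 0.001 -0.    -1.   ] w 0.0855 F [ 1.1 -0.2 -0.5] q [ 0.46  0.2  -0.07  1.95  0.02  0.99 -1.18]
(0.5, -0.101, 0.25) -90 xyz [-0.508, 0.0, 0.212] rot [-0.0, -0.001, 0.0] mm 165 deg 0.1
[144. 117.]
[ -7. 116.]
[159. 212.]
```

View pics/w1.png

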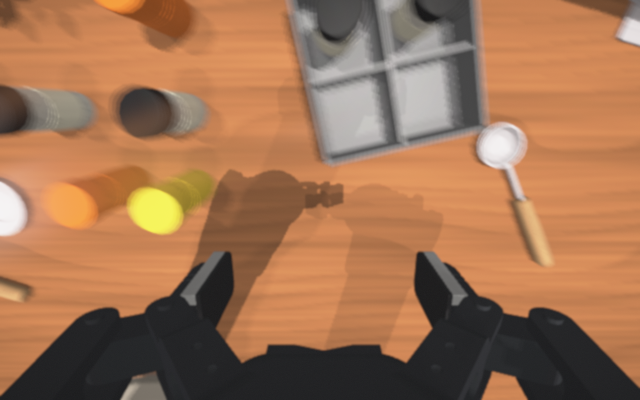

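```bash
python3 - <<'E'
from h import *
w=cam('wrist'); save(w,'w1c.png',(80,60,230,250),3); save(w,'w1d.png',(280,0,500,180),3.5)
for n,u,v,z in [('j2',144,112,.105),('y',157,211,.105),('carNL',327,162,.06),('carNR',487,127,.06),('cross',388,65,.06)]: print(n,onz(w,u,v,z).round(4))
E
```

```text
j2 [ 0.5073 -0.0907  0.105 ]
y [ 0.4191 -0.0892  0.105 ]
carNL [ 0.4591 -0.2463  0.06  ]
carNR [ 0.4959 -0.4049  0.06  ]
cross [ 0.5518 -0.3026  0.06  ]
```

View pics/w1c.png

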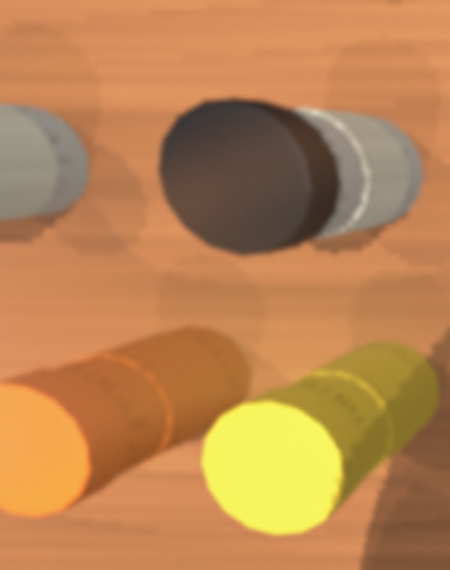

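View pics/w1d.png

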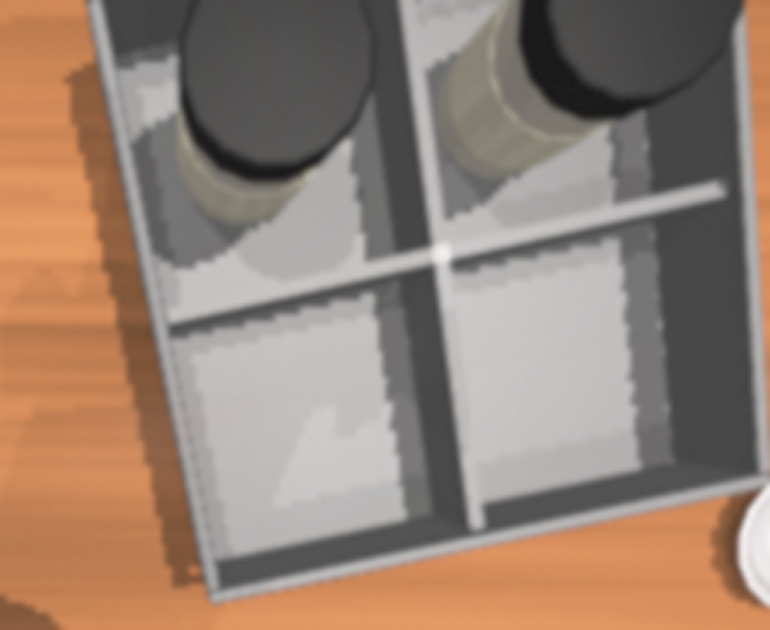

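```bash
python3 - <<'E'
from h import *
for i in range(3):
    w=cam('wrist'); print(r.get_obs()['tcp_pos'])
save(w,'w2c.png',(80,60,230,250),3); save(w,'w2d.png',(280,0,500,180),3.5)
np.save('w2.npy',np.c_[w['A'],w['P']])
E
```

```text
[ 0.43754863 -0.25192823  0.4049219 ]
[ 0.43639095 -0.25425192  0.40478552]
[ 0.43566138 -0.25570356  0.40467343]
```

View pics/w2c.png

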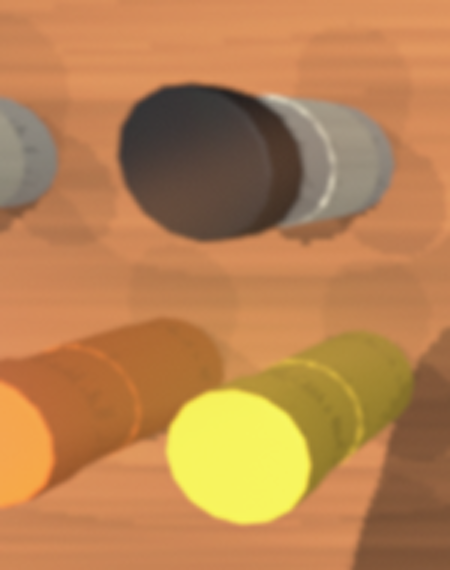

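View pics/w2d.png

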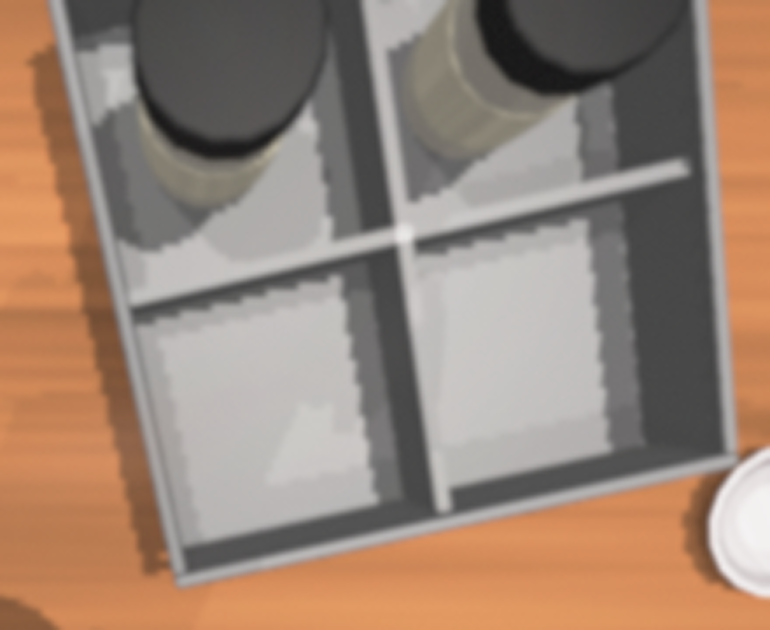

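```bash
python3 - <<'E'
from h import *
w=cam('wrist'); m=np.load('w2.npy'); w['A']=m[:,:3];w['P']=m[:,3]
for n,u,v,z in [('j2',145.7,114,.105),('y',160,211.7,.105),('carNL',331.4,166.3,.06),('carNR',489.4,132,.06),('cross',395.4,67.1,.06)]: print(n,onz(w,u,v,z).round(4))
plan([((.503,-.1,.25),-90)])
E
```

```text
j2 [ 0.5019 -0.1033  0.105 ]
y [ 0.4149 -0.1026  0.105 ]
carNL [ 0.4497 -0.2616  0.06  ]
carNR [ 0.4849 -0.4192  0.06  ]
cross [ 0.5446 -0.321   0.06  ]
t 1.4 tcp [ 0.4353 -0.2565  0.4046] xyaw -90.1 down [-0. -0. -1.] w 0.0855 F [-0.2  0.3 -0. ] q [ 0.46  0.2  -0.06  1.95  0.02  0.99 -1.18]
(0.503, -0.1, 0.25) -90 xyz [-0.522, -0.002, 0.225] rot [0.0, -0.001, 0.0] mm 171 deg 0.1
```

Emit:
step_arm --xyz '[[-0.2,0,0.08],[-0.37,0,0.16],[-0.525,0,0.22],[-0.525,0,0.22],[-0.525,0.15,0.22],[-0.525,0.3,0.22],[-0.525,0.45,0.22],[-0.525,0.525,0.22],[-0.525,0.525,0.22]]' --rotation '[[0,0,0],[0,0,0],[0,0,0],[0,0,0],[0,0,0],[0,0,0],[0,0,0],[0,0,0],[0,0,0]]'

```text
clock: 2.52
tcp_pos: [0.5003, -0.1014, 0.2455]
orientation: [-1.211, 1.216, -1.211]
contact_force: [0.3, -0.2, 1.3]
grip_width: 0.0851
```

```bash
python3 - <<'E'
from h import *
plan([((.501,-.102,.092),-90)])
w=cam('wrist'); save(w,'w3.png'); 
E
```

```text
t 2.52 tcp [ 0.5003 -0.1014  0.2455] xyaw -90.3 down [-0.005 -0.001 -1.   ] w 0.0851 F [ 0.3 -0.2  1.3] q [ 0.21  0.44 -0.16  2.07  0.11  0.65 -1.6 ]
(0.501, -0.102, 0.092) -90 xyz [0.002, -0.005, 0.002] rot [0.003, -0.003, 0.001] mm 2 deg 0.4
```

View pics/w3.png

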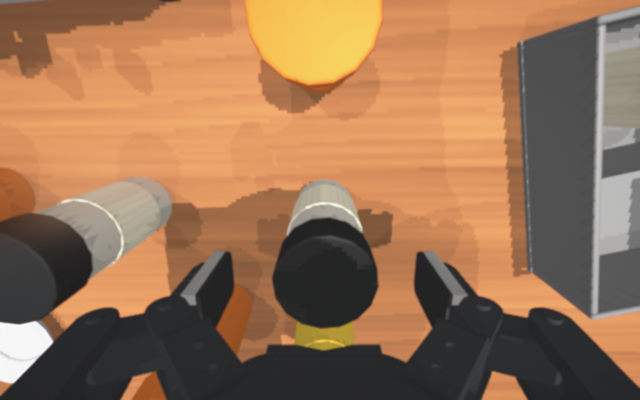

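Emit:
step_arm --xyz '[[0,0,0],[0,0,0],[0,0,0],[0,0,0],[0,0,0],[0,0,0]]' --rotation '[[0,0,0],[0,0,0],[0,0,0],[0,0,0],[0,0,0],[0,0,0]]' --grip 1 --force 40

```text
clock: 3.32
tcp_pos: [0.5016, -0.1015, 0.248]
orientation: [-1.208, 1.212, -1.214]
contact_force: [-0.3, -1.3, 5.5]
grip_width: 0.0431
```

```bash
python3 - <<'E'
from h import *
plan([((.501,-.102,.25),-90),((.515,-.368,.25),-77.4),((.515,-.368,.098),-77.4)])
E
```

```text
t 3.33 tcp [ 0.5016 -0.1015  0.248 ] xyaw -90.29 down [ 0.    -0.002 -1.   ] w 0.0431 F [-0.3 -1.3  5.5] q [ 0.21  0.43 -0.16  2.06  0.11  0.65 -1.6 ]
(0.501, -0.102, 0.25) -90 xyz [0.003, -0.523, -0.002] rot [-0.0, -0.003, 0.001] mm 157 deg 0.3
(0.515, -0.368, 0.25) -77.4 xyz [0.889, -0.522, 0.049] rot [0.0, -0.143, 0.001] mm 310 deg 12.9
(0.515, -0.368, 0.098) -77.4 xyz [0.888, -0.015, 0.049] rot [0.0, -0.143, 0.001] mm 267 deg 12.9
```

Emit:
step_arm --xyz '[[0,-0.15,0],[0,-0.3,0],[0,-0.45,0],[0.1,-0.52,0],[0.25,-0.52,0.01],[0.4,-0.52,0.02],[0.55,-0.52,0.03],[0.7,-0.52,0.04],[0.83,-0.52,0.045],[0.888,-0.52,0.049],[0.888,-0.52,0.049],[0.888,-0.52,0.049]]' --rotation '[[0,0,0],[0,0,0],[0,0,0],[0,-0.02,0],[0,-0.05,0],[0,-0.08,0],[0,-0.11,0],[0,-0.143,0],[0,-0.143,0],[0,-0.143,0],[0,-0.143,0],[0,-0.143,0]]'

```text
clock: 4.82
tcp_pos: [0.5155, -0.3656, 0.4044]
orientation: [-1.306, 1.044, -1.044]
contact_force: [-0.4, 0.9, -1.2]
grip_width: 0.0425
```

```bash
python3 - <<'E'
from h import *
plan([((.515,-.368,.25),-77.4),((.515,-.368,.098),-77.4)])
w=cam('wrist'); save(w,'w4.png'); 
E
```

```text
t 4.83 tcp [ 0.5155 -0.3656  0.4044] xyaw -77.28 down [ 0. -0. -1.] w 0.0425 F [-0.4  0.9 -1.2] q [ 0.58  0.41 -0.08  1.66  0.04  1.07 -0.86]
(0.515, -0.368, 0.25) -77.4 xyz [0.007, -0.002, -0.003] rot [-0.0, 0.001, 0.0] mm 3 deg 0.1
(0.515, -0.368, 0.098) -77.4 xyz [0.007, 0.505, -0.003] rot [-0.0, 0.001, 0.0] mm 151 deg 0.1
```

View pics/w4.png

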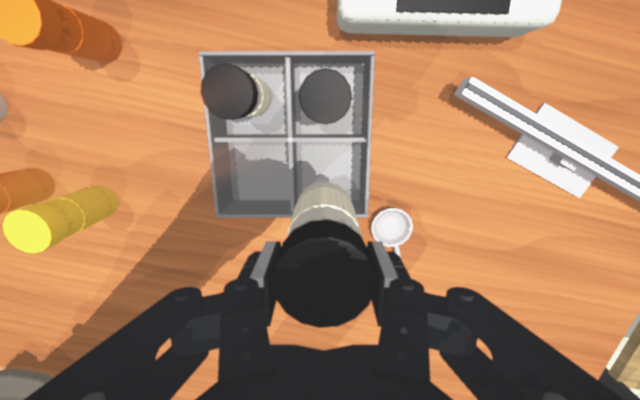

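Emit:
step_arm --xyz '[[0.007,0.12,0],[0.007,0.24,0],[0.007,0.36,0],[0.007,0.45,0],[0.007,0.495,0],[0.007,0.503,0],[0.007,0.503,0]]' --rotation '[[0,0,0],[0,0,0],[0,0,0],[0,0,0],[0,0,0],[0,0,0],[0,0,0]]'

```text
clock: 5.75
tcp_pos: [0.5166, -0.3676, 0.2546]
orientation: [-1.306, 1.042, -1.045]
contact_force: [0.2, -0.2, -1.6]
grip_width: 0.0431
```

```bash
python3 - <<'E'
from h import *
plan([((.515,-.368,.096),-77.4)])
w=cam('wrist'); save(w,'w5.png'); 
E
```

```text
t 5.75 tcp [ 0.5166 -0.3676  0.2546] xyaw -77.24 down [ 0.002 -0.001 -1.   ] w 0.0431 F [ 0.2 -0.2 -1.6] q [ 0.57  0.58 -0.07  1.77  0.06  0.79 -0.88]
(0.515, -0.368, 0.096) -77.4 xyz [0.0, 0.012, -0.005] rot [-0.001, 0.002, 0.001] mm 4 deg 0.2
```

View pics/w5.png

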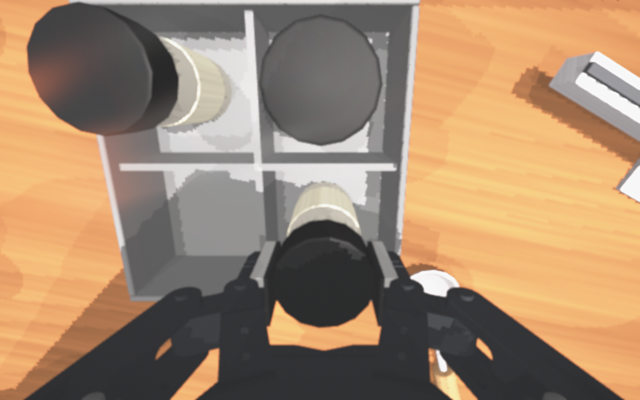

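Emit:
step_arm --xyz '[[0,0.006,0],[0,0.01,0],[0,0.01,0]]' --rotation '[[0,0,0],[0,0,0],[0,0,0]]'

```text
clock: 6.18
tcp_pos: [0.5167, -0.3679, 0.2521]
orientation: [-1.306, 1.041, -1.046]
contact_force: [-0.1, -0.2, 0.2]
grip_width: 0.0428
```

Emit:
step_arm --xyz '[[0,0,0],[0,0,0],[0,0,0],[0,0,0]]' --rotation '[[0,0,0],[0,0,0],[0,0,0],[0,0,0]]' --grip 0.25

```text
clock: 6.68
tcp_pos: [0.5167, -0.3679, 0.2521]
orientation: [-1.306, 1.041, -1.046]
contact_force: [0.1, -0.7, 0.5]
grip_width: 0.0639
```

```bash
python3 - <<'E'
from h import *
plan([((.515,-.368,.27),-77.4),((.501,.027,.27),-90)])
w=cam('wrist'); save(w,'w6.png'); 
E
```

```text
t 6.67 tcp [ 0.5167 -0.3679  0.2521] xyaw -77.26 down [ 0.002 -0.002 -1.   ] w 0.0639 F [ 0.1 -0.7  0.5] q [ 0.57  0.58 -0.07  1.77  0.06  0.79 -0.88]
(0.515, -0.368, 0.27) -77.4 xyz [0.0, -0.576, -0.004] rot [-0.001, 0.002, 0.001] mm 173 deg 0.2
(0.501, 0.027, 0.27) -90 xyz [-1.294, -0.579, 0.241] rot [-0.001, 0.142, 0.001] mm 431 deg 12.7
```

View pics/w6.png

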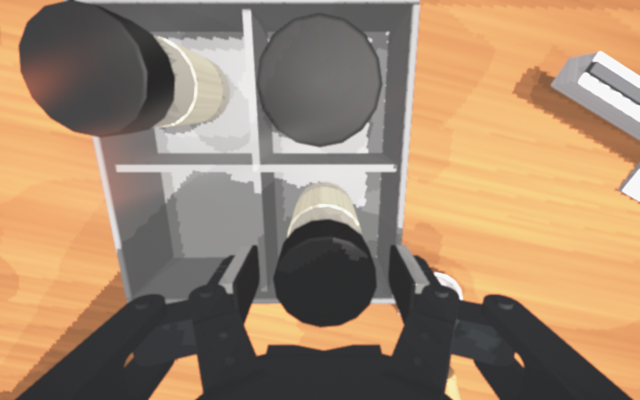

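Emit:
step_arm --xyz '[[0,-0.15,0],[0,-0.3,0],[0,-0.45,0],[-0.1,-0.575,0.02],[-0.28,-0.575,0.05],[-0.46,-0.575,0.08],[-0.64,-0.575,0.12],[-0.82,-0.575,0.16],[-0.98,-0.575,0.2]]' --rotation '[[0,0,0],[0,0,0],[0,0,0],[0,0,0],[0,0.04,0],[0,0.08,0],[0,0.142,0],[0,0.142,0],[0,0.142,0]]' --grip 0

```text
clock: 7.85
tcp_pos: [0.5095, -0.0655, 0.4243]
orientation: [-1.208, 1.206, -1.212]
contact_force: [0.1, -0.2, 0.1]
grip_width: 0.0854
```

Emit:
step_arm --xyz '[[0,0,0],[0,0,0]]' --rotation '[[0,0,0],[0,0,0]]'

```text
clock: 8.1
tcp_pos: [0.5095, -0.0659, 0.4244]
orientation: [-1.209, 1.206, -1.212]
contact_force: [0.9, -0.0, -1.0]
grip_width: 0.0856
```

```bash
python3 - <<'E'
from h import *
for i in range(2): cam('wrist')
plan([((.501,.027,.25),-90),((.501,.027,.092),-90)])
w=cam('wrist'); save(w,'w7.png'); np.save('w7.npy',np.c_[w['A'],w['P']]); print(proj(w,(.501,.027,.105)))
E
```

```text
t 8.2 tcp [ 0.5094 -0.067   0.4243] xyaw -90.13 down [ 0.003 -0.002 -1.   ] w 0.0855 F [ 0.5 -0.5  0.4] q [ 0.18  0.2  -0.2   1.9   0.05  1.04 -1.61]
(0.501, 0.027, 0.25) -90 xyz [-0.313, 0.063, -0.029] rot [-0.002, -0.001, 0.002] mm 96 deg 0.2
(0.501, 0.027, 0.092) -90 xyz [-0.315, 0.59, -0.031] rot [-0.002, -0.001, 0.002] mm 201 deg 0.2
[226.84157967 194.22025517]
```

View pics/w7.png

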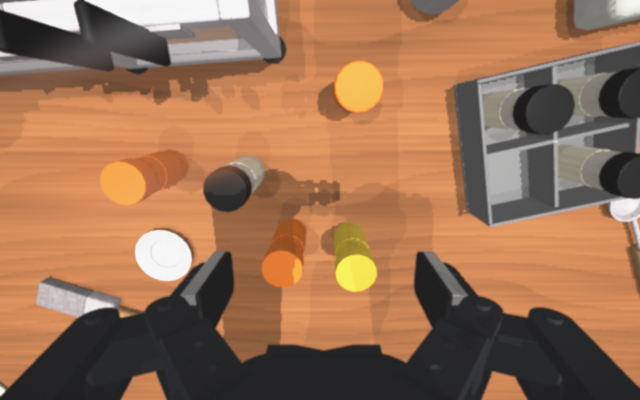

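Emit:
step_arm --xyz '[[-0.15,0.06,-0.02],[-0.31,0.06,-0.024],[-0.31,0.1,-0.024],[-0.31,0.25,-0.024],[-0.31,0.4,-0.024],[-0.31,0.53,-0.024],[-0.31,0.585,-0.024],[-0.31,0.585,-0.024]]' --rotation '[[0,0,0],[0,0,0],[0,0,0],[0,0,0],[0,0,0],[0,0,0],[0,0,0],[0,0,0]]'

```text
clock: 9.25
tcp_pos: [0.503, 0.0246, 0.2479]
orientation: [-1.209, 1.21, -1.215]
contact_force: [-1.1, -0.8, -0.9]
grip_width: 0.0853
```

```bash
python3 - <<'E'
from h import *
plan([((.503,.027,.092),-90)])
w=cam('wrist'); save(w,'w8.png')
E
```

```text
t 9.25 tcp [0.503  0.0246 0.2479] xyaw -90.22 down [ 0.001 -0.003 -1.   ] w 0.0853 F [-1.1 -0.8 -0.9] q [ 0.01  0.43 -0.23  2.08  0.16  0.65 -1.9 ]
(0.503, 0.027, 0.092) -90 xyz [-0.008, 0.003, 0.0] rot [-0.001, -0.002, 0.002] mm 3 deg 0.3
```

View pics/w8.png

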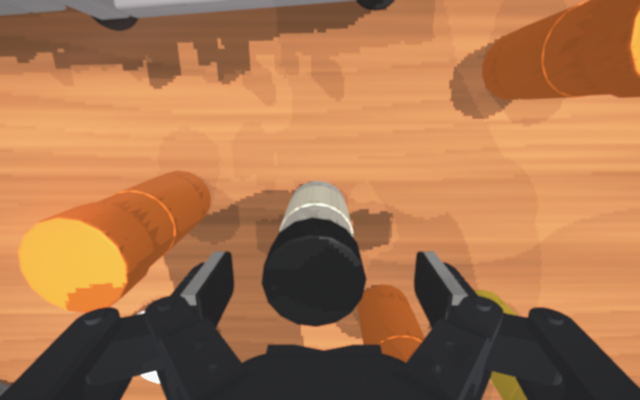

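Emit:
step_arm --xyz '[[-0.014,0,0],[-0.014,0,0],[-0.014,0,0],[-0.014,0,0],[-0.014,0,0],[-0.014,0,0],[-0.014,0,0]]' --rotation '[[0,0,0],[0,0,0],[0,0,0],[0,0,0],[0,0,0],[0,0,0],[0,0,0]]' --grip 1

```text
clock: 10.18
tcp_pos: [0.5041, 0.0293, 0.2502]
orientation: [-1.205, 1.207, -1.216]
contact_force: [0.0, 0.4, 5.2]
grip_width: 0.043
```

```bash
python3 - <<'E'
from h import *
plan([((.503,.027,.25),-90),((.497,-.290,.25),-77.4),((.497,-.29,.098),-77.4)])
E
```

```text
t 10.18 tcp [0.5041 0.0293 0.2502] xyaw -90.2 down [ 0.006 -0.002 -1.   ] w 0.043 F [0.  0.4 5.2] q [ 0.01  0.42 -0.23  2.07  0.16  0.65 -1.91]
(0.503, 0.027, 0.25) -90 xyz [0.009, -0.516, -0.001] rot [-0.004, -0.002, 0.001] mm 155 deg 0.4
(0.497, -0.29, 0.25) -77.4 xyz [1.066, -0.514, -0.017] rot [-0.003, -0.142, 0.002] mm 355 deg 12.8
(0.497, -0.29, 0.098) -77.4 xyz [1.065, -0.007, -0.02] rot [-0.003, -0.142, 0.002] mm 319 deg 12.8
```

Emit:
step_arm --xyz '[[0,-0.15,0],[0,-0.3,0],[0,-0.45,0],[0.1,-0.515,0],[0.25,-0.515,0],[0.4,-0.515,-0.01],[0.55,-0.515,-0.01],[0.7,-0.515,-0.015],[0.85,-0.515,-0.017],[0.95,-0.515,-0.017],[1.0,-0.515,-0.017],[1.0,-0.515,-0.017]]' --rotation '[[0,0,0],[0,0,0],[0,0,0],[0,-0.02,0],[0,-0.05,0],[0,-0.08,0],[0,-0.11,0],[0,-0.142,0],[0,-0.142,0],[0,-0.142,0],[0,-0.142,0],[0,-0.142,0]]'

```text
clock: 11.68
tcp_pos: [0.4969, -0.2705, 0.4053]
orientation: [-1.303, 1.042, -1.051]
contact_force: [0.5, 0.0, -2.0]
grip_width: 0.0425
```

```bash
python3 - <<'E'
from h import *
cam('wrist')
plan([((.497,-.290,.25),-77.4),((.497,-.29,.1),-77.4)])
w=cam('wrist'); save(w,'w9.png')
E
```

```text
t 11.72 tcp [ 0.4972 -0.2694  0.4052] xyaw -77.38 down [ 0.005 -0.001 -1.   ] w 0.0427 F [-0.4  1.1 -1.6] q [ 0.48  0.3  -0.11  1.82  0.04  1.02 -1.  ]
(0.497, -0.29, 0.25) -77.4 xyz [0.067, 0.001, -0.016] rot [-0.003, 0.0, 0.002] mm 21 deg 0.3
(0.497, -0.29, 0.1) -77.4 xyz [0.066, 0.501, -0.018] rot [-0.003, 0.0, 0.002] mm 152 deg 0.3
```

View pics/w9.png

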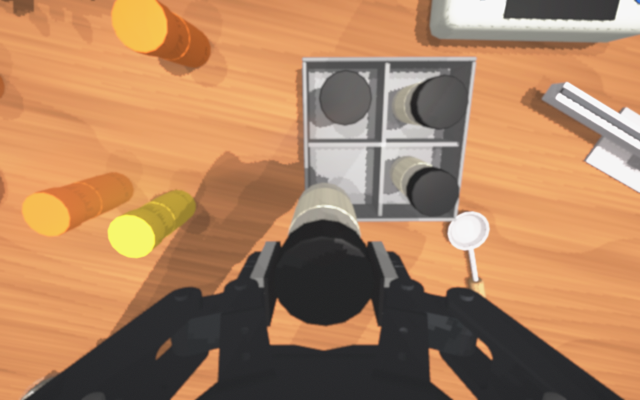

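Emit:
step_arm --xyz '[[0.066,0,-0.017],[0.066,0.06,-0.017],[0.066,0.18,-0.017],[0.066,0.3,-0.017],[0.066,0.42,-0.017],[0.066,0.48,-0.017],[0.066,0.496,-0.017],[0.066,0.499,-0.017]]' --rotation '[[-0.003,0,0.002],[-0.003,0,0.002],[-0.003,0,0.002],[-0.003,0,0.002],[-0.003,0,0.002],[-0.003,0,0.002],[-0.003,0,0.002],[-0.003,0,0.002]]'

```text
clock: 12.78
tcp_pos: [0.498, -0.2895, 0.2562]
orientation: [-1.305, 1.044, -1.045]
contact_force: [0.6, -0.1, -0.6]
grip_width: 0.0425
```

```bash
python3 - <<'E'
from h import *
plan([((.497,-.29,.098),-77.4)])
w=cam('wrist'); save(w,'w10.png')
E
```

```text
t 12.78 tcp [ 0.498  -0.2895  0.2562] xyaw -77.32 down [ 0.001  0.    -1.   ] w 0.0425 F [ 0.6 -0.1 -0.6] q [ 0.49  0.5  -0.09  1.91  0.07  0.73 -0.99]
(0.497, -0.29, 0.098) -77.4 xyz [0.001, 0.011, -0.004] rot [-0.001, 0.001, -0.0] mm 3 deg 0.1
```

View pics/w10.png

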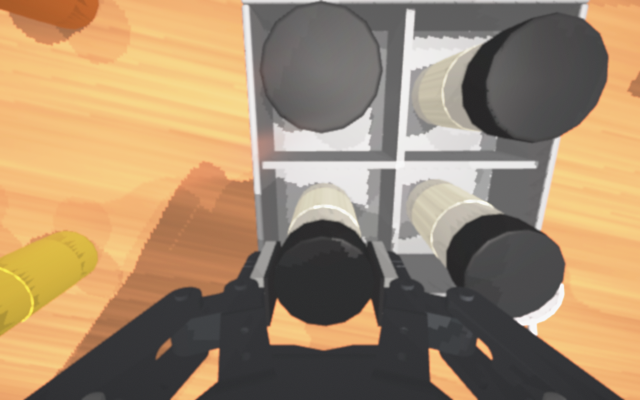

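Emit:
step_arm --xyz '[[0,0.006,0],[0,0.01,0],[0,0.01,0]]' --rotation '[[0,0,0],[0,0,0],[0,0,0]]'

```text
clock: 13.2
tcp_pos: [0.4984, -0.2898, 0.2542]
orientation: [-1.304, 1.042, -1.047]
contact_force: [-0.6, 0.3, 3.2]
grip_width: 0.0429
```

Emit:
step_arm --xyz '[[0,0,0],[0,0,0],[0,0,0],[0,0,0]]' --rotation '[[0,0,0],[0,0,0],[0,0,0],[0,0,0]]' --grip 0.25

```text
clock: 13.7
tcp_pos: [0.4984, -0.2898, 0.2542]
orientation: [-1.304, 1.042, -1.047]
contact_force: [0.3, 0.1, -0.9]
grip_width: 0.0643
```

Emit:
step_arm --xyz '[[0,-0.1,0],[0,-0.25,0],[0,-0.4,0],[0,-0.58,0],[0,-0.7,0],[0,-0.75,0],[0,-0.75,0]]' --rotation '[[0,0,0],[0,0,0],[0,0,0],[0,0,0],[0,0,0],[0,0,0],[0,0,0]]'

```text
clock: 14.58
tcp_pos: [0.4977, -0.2896, 0.4792]
orientation: [-1.304, 1.042, -1.047]
contact_force: [-0.7, 0.4, -0.6]
grip_width: 0.0643
```

```bash
python3 - <<'E'
from h import *
plan([((.61,.07,.33),90)])
w=cam('wrist'); save(w,'w11.png')
E
```

```text
t 14.57 tcp [ 0.4977 -0.2896  0.4792] xyaw -77.32 down [ 0.004 -0.001 -1.   ] w 0.0643 F [-0.7  0.4 -0.6] q [ 0.5   0.26 -0.1   1.7   0.03  1.18 -0.96]
(0.61, 0.07, 0.33) 90 xyz [-1.087, -0.019, 0.628] rot [0.001, -1.859, 0.003] mm 377 deg 167.3
```

View pics/w11.png

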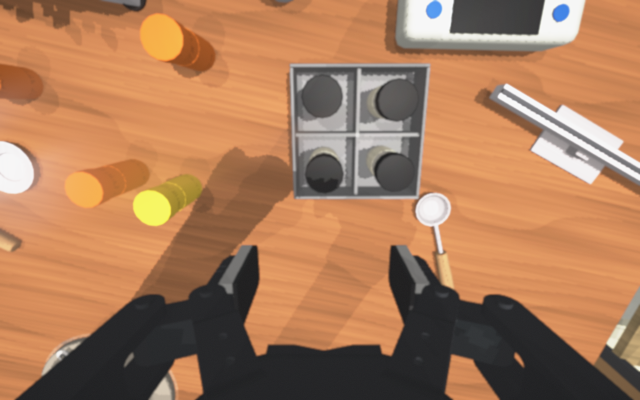

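Emit:
step_arm --xyz '[[-0.1,-0.02,0.06],[-0.2,-0.02,0.12],[-0.3,-0.02,0.18],[-0.4,-0.02,0.24],[-0.5,-0.02,0.3],[-0.6,-0.02,0.34],[-0.7,-0.02,0.38],[-0.75,-0.02,0.4],[-0.75,-0.02,0.4]]' --rotation '[[0,-0.1,0],[0,-0.21,0],[0,-0.32,0],[0,-0.43,0],[0,-0.54,0],[0,-0.65,0],[0,-0.76,0],[0,-0.87,0],[0,-0.93,0]]' --grip 0

```text
clock: 15.75
tcp_pos: [0.5649, -0.0417, 0.4815]
orientation: [-1.567, -0.091, 0.095]
contact_force: [-0.0, 0.7, -0.0]
grip_width: 0.0852
```

```bash
python3 - <<'E'
from h import *
plan([((.61,.07,.33),90),((.61,.14,.33),90)])
E
```

```text
t 15.75 tcp [ 0.5649 -0.0417  0.4815] xyaw 6.81 down [-0.002  0.001 -1.   ] w 0.0852 F [-0.   0.7 -0. ] q [ 0.33  0.27 -0.44  1.7   0.12  1.2  -0.03]
(0.61, 0.07, 0.33) 90 xyz [0.193, -0.012, 0.352] rot [-0.002, -0.924, -0.0] mm 121 deg 83.2
(0.61, 0.14, 0.33) 90 xyz [0.221, -0.011, 0.584] rot [-0.002, -0.924, -0.0] mm 187 deg 83.2
```

Emit:
step_arm --xyz '[[0.03,-0.01,0.08],[0.06,-0.01,0.16],[0.09,-0.01,0.24],[0.12,-0.01,0.32],[0.15,-0.01,0.4],[0.18,-0.01,0.48],[0.2,-0.01,0.54],[0.221,-0.01,0.584],[0.221,-0.01,0.584],[0.221,-0.01,0.584]]' --rotation '[[0,-0.1,0],[0,-0.21,0],[0,-0.32,0],[0,-0.43,0],[0,-0.54,0],[0,-0.65,0],[0,-0.76,0],[0,-0.87,0],[0,-0.924,0],[0,-0.924,0]]'

```text
clock: 17.0
tcp_pos: [0.6099, 0.14, 0.4822]
orientation: [-1.204, -1.205, 1.211]
contact_force: [-0.1, -0.3, -0.2]
grip_width: 0.0853
```

```bash
python3 - <<'E'
from h import *
for i in range(4): cam('wrist')
plan([((.61,.14,.33),90)])
w=cam('wrist'); save(w,'w12.png'); np.save('w12.npy',np.c_[w['A'],w['P']])
E
```

```text
t 17.2 tcp [0.61   0.1397 0.4839] xyaw 89.88 down [-0.003  0.001 -1.   ] w 0.0853 F [ 0.1 -0.9  0.4] q [ 0.22  0.43 -0.75  1.54  0.3   1.29  1.  ]
(0.61, 0.14, 0.33) 90 xyz [0.001, -0.004, -0.0] rot [-0.002, -0.001, 0.001] mm 1 deg 0.2
```

View pics/w12.png

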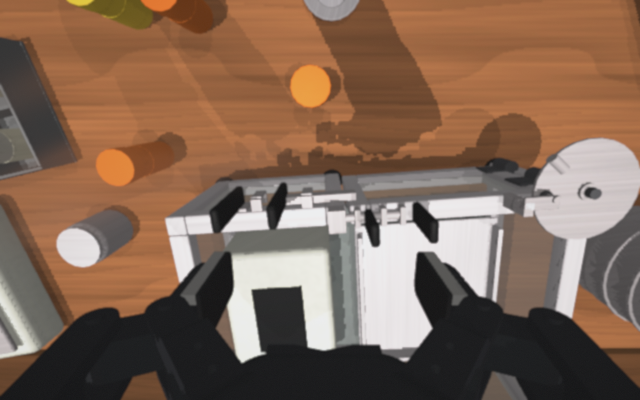

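```bash
python3 - <<'E'
from h import *
w=cam('wrist'); save(w,'w12c.png',(200,170,450,255),3.2); save(w,'w12d.png',(440,130,640,250),3.5)
np.save('w12.npy',np.c_[w['A'],w['P']])
E
```

```text
(no output)
```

View pics/w12c.png

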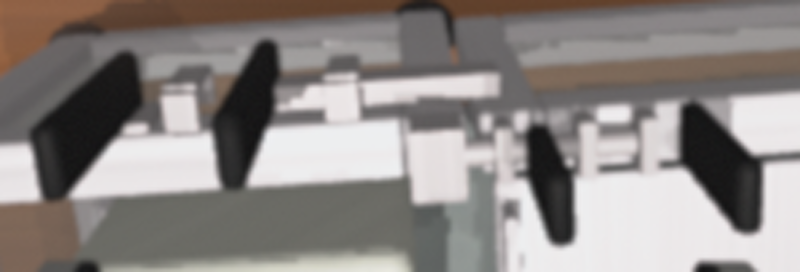

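View pics/w12d.png

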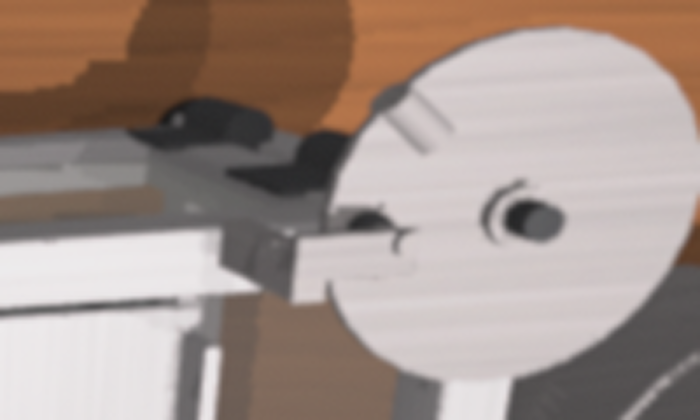

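```bash
python3 - <<'E'
from h import *
w=cam('wrist'); m=np.load('w12.npy'); w['A']=m[:,:3];w['P']=m[:,3]; print(w['P'])
C=lambda u,v:(u/3.2+200,v/3.2+170)
D=lambda u,v:(u/3.5+440,v/3.5+130)
for n,u,v in [('1far',53,195),('1near',52,135),('2far',233,187),('2near',232,120),('3far',562,242),('3near',556,180),('4far',750,232),('4near',746,165)]: print(n,onz(w,*C(u,v),.222).round(4))
print('disc', [onz(w,*D(u,v),.2).round(4) for u,v in [(328,235),(695,170),(595,28),(465,380)]],'pin',onz(w,*D(520,220),.2).round(4))
print('guard front bottom right foot', onz(w,*C(465,180),.165))
im=w['pixels']
E
```

```text
[0.53592772 0.14061567 0.45380425]
1far [0.6303 0.0543 0.222 ]
1near [0.6143 0.0556 0.222 ]
2far [0.6282 0.0999 0.222 ]
2near [0.6105 0.1005 0.222 ]
3far [0.6435 0.1836 0.222 ]
3near [0.6265 0.1813 0.222 ]
4far [0.6409 0.2316 0.222 ]
4near [0.6226 0.2288 0.222 ]
disc [array([0.6087, 0.3213, 0.2   ]), array([0.5925, 0.4068, 0.2   ]), array([0.5588, 0.3739, 0.2   ]), array([0.6473, 0.3637, 0.2   ])] pin [0.6049 0.3676 0.2   ]
guard front bottom right foot [0.64874275 0.1627442  0.165     ]
```

```bash
python3 - <<'E'
from h import *
plan([((.620,.0705,.262),93),((.62,.0705,.2),93)])
E
```

```text
t 17.35 tcp [0.61   0.1399 0.4846] xyaw 89.93 down [-0.002  0.001 -1.   ] w 0.0853 F [-0.4  0.4  0.8] q [ 0.22  0.43 -0.75  1.54  0.3   1.29  1.  ]
(0.62, 0.0705, 0.262) 93 xyz [-0.232, 0.225, -0.034] rot [-0.002, -0.034, 0.001] mm 97 deg 3.1
(0.62, 0.0705, 0.2) 93 xyz [-0.232, 0.432, -0.035] rot [-0.002, -0.034, 0.001] mm 147 deg 3.1
```

Emit:
step_arm --xyz '[[-0.1,0.05,-0.01],[-0.2,0.1,-0.03],[-0.232,0.2,-0.034],[-0.232,0.225,-0.034],[-0.232,0.225,-0.034],[-0.232,0.225,-0.034]]' --rotation '[[0,-0.01,0],[0,-0.02,0],[0,-0.034,0],[0,-0.034,0],[0,-0.034,0],[0,-0.034,0]]'

```text
clock: 18.1
tcp_pos: [0.6201, 0.0717, 0.4183]
orientation: [-1.182, -1.249, 1.247]
contact_force: [0.2, -0.6, 0.9]
grip_width: 0.0854
```

```bash
python3 - <<'E'
from h import *
for i in range(2): cam('wrist')
plan([((.62,.0705,.2),93)])
w=cam('wrist'); save(w,'w13.png'); np.save('w13.npy',np.c_[w['A'],w['P']])
E
```

```text
t 18.2 tcp [0.62   0.0714 0.4182] xyaw 93.03 down [-0.001  0.002 -1.   ] w 0.0856 F [ 0.3  0.2 -1. ] q [ 0.31  0.48 -0.73  1.63  0.34  1.16  1.13]
(0.62, 0.0705, 0.2) 93 xyz [-0.003, 0.211, 0.0] rot [-0.0, 0.0, 0.001] mm 63 deg 0.1
```

View pics/w13.png

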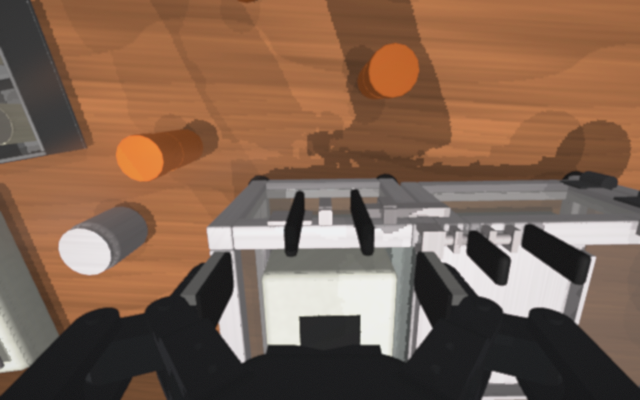

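```bash
python3 - <<'E'
from h import *
w=cam('wrist'); save(w,'w13c.png',(270,170,400,270),6); np.save('w13.npy',np.c_[w['A'],w['P']])
for p in [(.62,.0775,.222),(.63,.0535,.222),(.629,.1015,.222),(.6205,.0775,.222)]: print(proj(w,p).round(1), ((proj(w,p)-[270,170])*6).round(0))
E
```

```text
[332.6 241. ] [375. 426.]
[291.  254.6] [126. 508.]
[372.  256.9] [612. 521.]
[332.5 241.8] [375. 431.]
```

View pics/w13c.png

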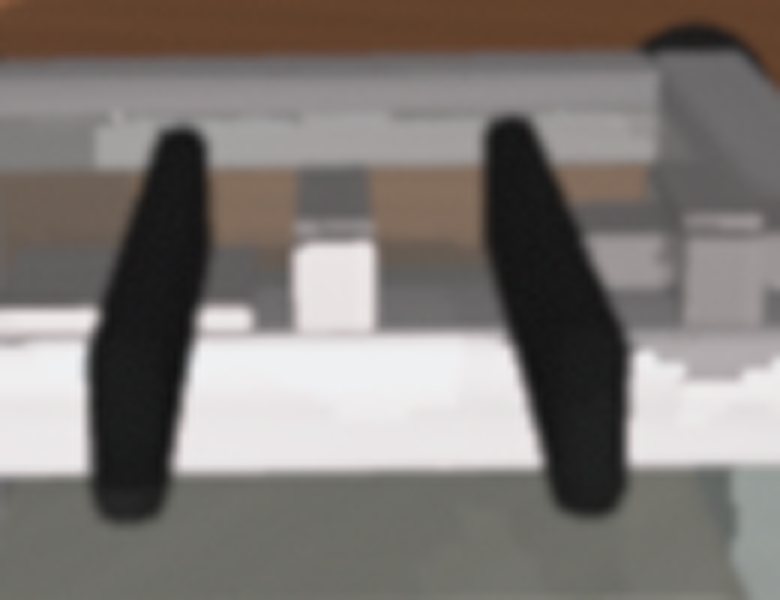

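Emit:
step_arm --xyz '[[-0.006,0.06,0],[-0.006,0.14,0],[-0.006,0.2,0],[-0.006,0.211,0],[-0.006,0.211,0]]' --rotation '[[0,0,0],[0,0,0],[0,0,0],[0,0,0],[0,0,0]]'

```text
clock: 18.92
tcp_pos: [0.6201, 0.0694, 0.3545]
orientation: [-1.182, -1.248, 1.247]
contact_force: [0.6, 0.5, 0.7]
grip_width: 0.0855
```

```bash
python3 - <<'E'
from h import *
plan([((.62,.0695,.2),93)])
w=cam('wrist'); save(w,'w14.png')
E
```

```text
t 18.93 tcp [0.6201 0.0694 0.3545] xyaw 93.02 down [-0.001  0.002 -1.   ] w 0.0855 F [0.6 0.5 0.7] q [ 0.3   0.54 -0.7   1.7   0.39  1.05  1.09]
(0.62, 0.0695, 0.2) 93 xyz [0.0, -0.002, 0.0] rot [-0.001, 0.0, 0.001] mm 1 deg 0.1
```

View pics/w14.png

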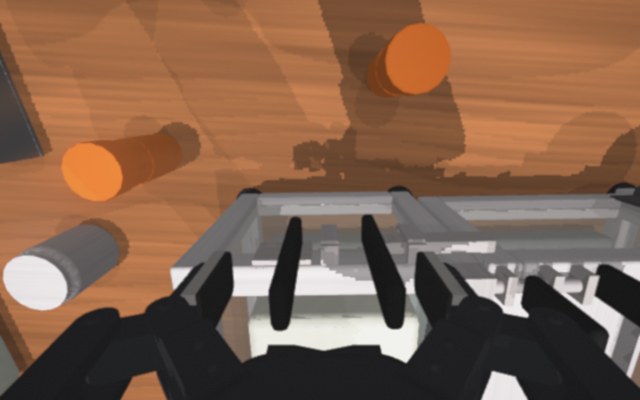

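Emit:
step_arm --xyz '[[0,0,0],[0,0,0],[0,0,0],[0,0,0],[0,0,0],[0,0,0],[0,0,0],[0,0,0]]' --rotation '[[0,0,0],[0,0,0],[0,0,0],[0,0,0],[0,0,0],[0,0,0],[0,0,0],[0,0,0]]' --grip 1 --force 30

```text
clock: 19.98
tcp_pos: [0.6208, 0.0685, 0.357]
orientation: [-1.186, -1.249, 1.247]
contact_force: [-2.1, -3.1, 11.1]
grip_width: 0.0408
```

```bash
python3 - <<'E'
from h import *
plan([((.62,.0695,.2),93)])
w=cam('wrist'); save(w,'w15.png')
E
```

```text
t 19.98 tcp [0.6208 0.0685 0.357 ] xyaw 92.99 down [ 0.002 -0.    -1.   ] w 0.0408 F [-2.1 -3.1 11.1] q [ 0.3   0.54 -0.7   1.69  0.39  1.06  1.09]
(0.62, 0.0695, 0.2) 93 xyz [0.003, 0.006, 0.003] rot [0.001, -0.0, -0.0] mm 2 deg 0.1
```

View pics/w15.png

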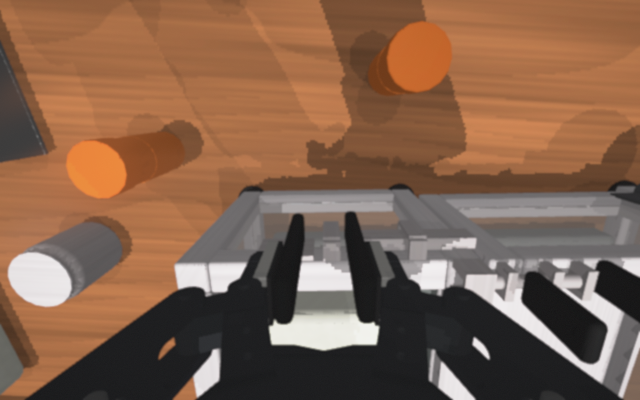

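Emit:
step_arm --xyz '[[0,0,0],[0,0,0],[0,0,0],[0,0,0],[0,-0.1,0],[0,-0.22,0],[0,-0.26,0],[0,-0.26,0]]' --rotation '[[0,0,0],[0,0,0],[0,0,0],[0,0,0],[0,0,0],[0,0,0],[0,0,0],[0,0,0]]' --grip 0

```text
clock: 21.02
tcp_pos: [0.6207, 0.0686, 0.4352]
orientation: [-1.187, -1.25, 1.247]
contact_force: [0.1, 0.1, -0.7]
grip_width: 0.0854
```

```bash
python3 - <<'E'
from h import *
plan([((.633,.2125,.27),93),((.633,.2125,.205),93)])
E
```

```text
t 21.02 tcp [0.6207 0.0686 0.4352] xyaw 92.99 down [ 0.003 -0.001 -1.   ] w 0.0854 F [ 0.1  0.1 -0.7] q [ 0.32  0.46 -0.73  1.61  0.33  1.19  1.14]
(0.633, 0.2125, 0.27) 93 xyz [0.477, 0.034, -0.066] rot [0.002, -0.0, -0.0] mm 145 deg 0.2
(0.633, 0.2125, 0.205) 93 xyz [0.477, 0.25, -0.065] rot [0.002, -0.0, -0.0] mm 163 deg 0.2
```

Emit:
step_arm --xyz '[[0.15,0,-0.02],[0.3,0.02,-0.04],[0.42,0.034,-0.06],[0.477,0.034,-0.066],[0.477,0.034,-0.066],[0.477,0.034,-0.066]]' --rotation '[[0,0,0],[0,0,0],[0,0,0],[0,0,0],[0,0,0],[0,0,0]]'

```text
clock: 21.78
tcp_pos: [0.6335, 0.2106, 0.4246]
orientation: [-1.189, -1.247, 1.246]
contact_force: [0.0, -0.2, 0.7]
grip_width: 0.0854
```

```bash
python3 - <<'E'
from h import *
for i in range(2): cam('wrist')
plan([((.633,.2125,.205),93)])
w=cam('wrist'); save(w,'w16.png');  save(w,'w16c.png',(230,170,430,290),4); np.save('w16.npy',np.c_[w['A'],w['P']])
for p in [(.6445,.1815,.222),(.642,.2295,.222)]: print(proj(w,p).round(1), ((proj(w,p)-[230,170])*4).round(0))
E
```

```text
t 21.88 tcp [0.6335 0.2106 0.425 ] xyaw 92.84 down [ 0.003 -0.002 -1.   ] w 0.0853 F [-0.1  0.2 -0. ] q [ 0.08  0.55 -0.73  1.51  0.38  1.22  0.91]
(0.633, 0.2125, 0.205) 93 xyz [0.007, 0.216, 0.002] rot [0.002, -0.002, -0.001] mm 65 deg 0.3
[274.7 248.8] [179. 315.]
[353.1 248.7] [492. 315.]
```

View pics/w16c.png

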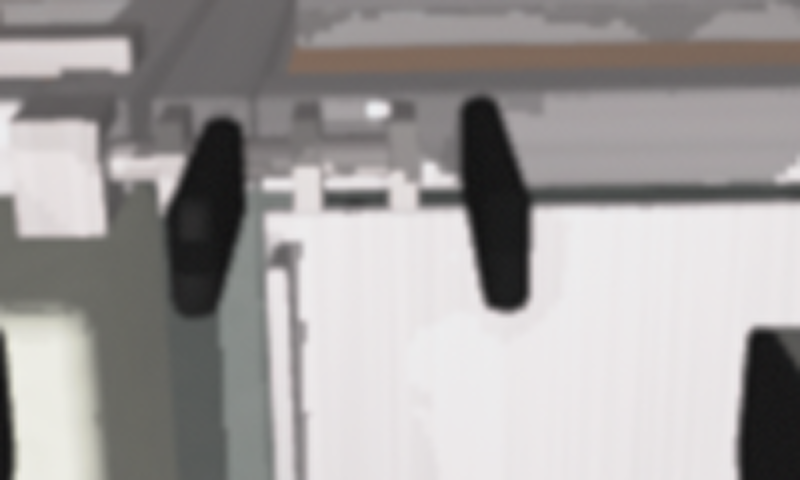

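View pics/w16.png

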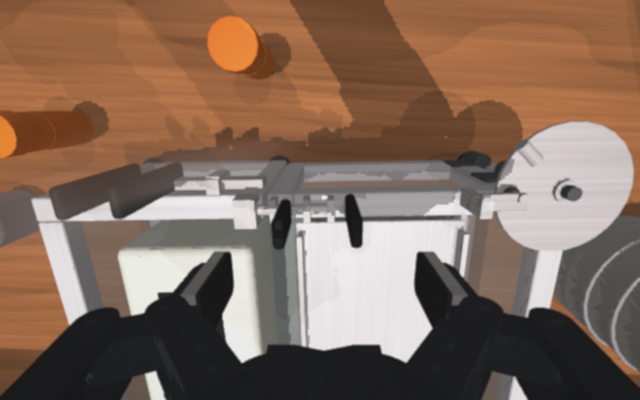

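Emit:
step_arm --xyz '[[0.012,0.06,0],[0.013,0.14,0],[0.013,0.2,0],[0.013,0.216,0],[0.013,0.216,0]]' --rotation '[[0.002,0,0],[0.002,0,0],[0.002,0,0],[0.002,0,0],[0.002,0,0]]'

```text
clock: 22.55
tcp_pos: [0.6336, 0.2146, 0.3601]
orientation: [-1.186, -1.245, 1.247]
contact_force: [-0.3, -0.3, -0.3]
grip_width: 0.0854
```

```bash
python3 - <<'E'
from h import *
plan([((.633,.2145,.205),93)])
w=cam('wrist'); save(w,'w17.png')
E
```

```text
t 22.55 tcp [0.6336 0.2146 0.3601] xyaw 92.85 down [ 0.    -0.001 -1.   ] w 0.0854 F [-0.3 -0.3 -0.3] q [ 0.06  0.61 -0.7   1.58  0.42  1.12  0.87]
(0.633, 0.2145, 0.205) 93 xyz [-0.0, 0.0, 0.002] rot [0.0, -0.002, -0.001] mm 1 deg 0.2
```

View pics/w17.png

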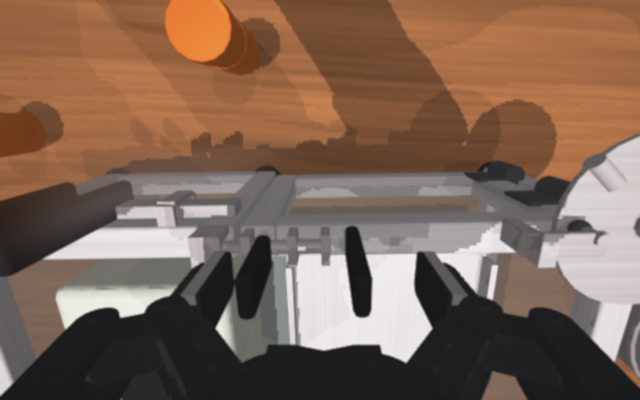

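Emit:
step_arm --xyz '[[0,0,0],[0,0,0],[0,0,0],[0,0,0],[0,0,0],[0,0,0],[0,0,0],[0,0,0]]' --rotation '[[0,0,0],[0,0,0],[0,0,0],[0,0,0],[0,0,0],[0,0,0],[0,0,0],[0,0,0]]' --grip 1 --force 60

```text
clock: 23.6
tcp_pos: [0.6342, 0.2143, 0.3627]
orientation: [-1.19, -1.247, 1.246]
contact_force: [-1.4, -2.7, 6.8]
grip_width: 0.0395
```

```bash
python3 - <<'E'
from h import *
plan([((.633,.2145,.205),93)])
w=cam('wrist'); save(w,'w18.png')
# swing rows: rotate about hinge H by a (clockwise), relative to now
A,p,o=toolT()
for H in [(.609,.381)]:
  for a in np.arange(.15,1.6,.15):
    M=R.from_rotvec([0,0,-a]).as_matrix(); d=np.r_[p[:2]-H,0]
    s=A.T@(M@d-d); rv=R.from_matrix(A.T@M@A).as_rotvec()
    print(round(a,2),(s/.3).round(3),(rv/(np.pi/2)).round(3), (np.r_[H,0]+M@d).round(3)[:2])
  print(np.linalg.norm(d))
E
```

```text
t 23.6 tcp [0.6342 0.2143 0.3627] xyaw 92.85 down [ 0.004 -0.002 -1.   ] w 0.0395 F [-1.4 -2.7  6.8] q [ 0.06  0.6  -0.7   1.57  0.43  1.12  0.87]
(0.633, 0.2145, 0.205) 93 xyz [0.001, 0.009, 0.004] rot [0.002, -0.002, -0.002] mm 3 deg 0.3
0.15 [-0.002 -0.     0.084] [0.    0.095 0.   ] [0.609 0.212]
0.3 [ 0.008 -0.001  0.168] [0.    0.191 0.001] [0.584 0.214]
0.45 [ 0.031 -0.001  0.249] [0.001 0.286 0.001] [0.559 0.22 ]
0.6 [ 0.066 -0.001  0.326] [0.001 0.382 0.001] [0.536 0.229]
0.75 [ 0.112 -0.002  0.396] [0.001 0.477 0.002] [0.514 0.242]
0.9 [ 0.168 -0.002  0.459] [0.001 0.573 0.002] [0.494 0.258]
1.05 [ 0.232 -0.002  0.513] [0.002 0.668 0.002] [0.477 0.276]
1.2 [ 0.304 -0.003  0.557] [0.002 0.764 0.003] [0.463 0.297]
1.35 [ 0.382 -0.003  0.589] [0.002 0.859 0.003] [0.452 0.32 ]
1.5 [ 0.464 -0.003  0.61 ] [0.002 0.955 0.003] [0.444 0.344]
0.1685922361125009
```

View pics/w18.png

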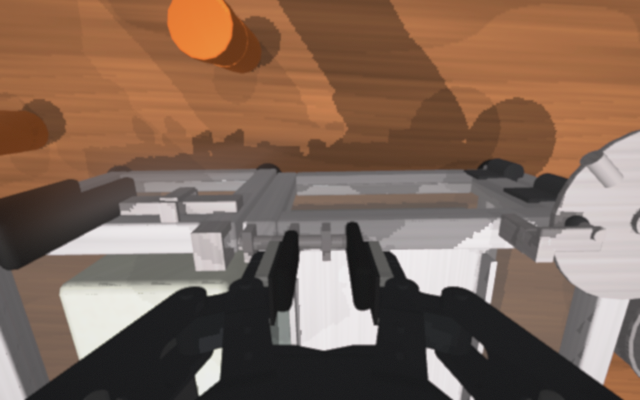

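Emit:
step_arm --xyz '[[0,0,0.04],[-0.002,0,0.084],[0.001,0,0.126],[0.008,0,0.168],[0.018,0,0.208],[0.031,0,0.249],[0.031,0,0.249]]' --rotation '[[0,0.047,0],[0,0.095,0],[0,0.143,0],[0,0.191,0],[0,0.239,0],[0,0.286,0],[0,0.286,0]]'

```text
clock: 24.52
tcp_pos: [0.5589, 0.22, 0.3627]
orientation: [-1.377, -0.913, 0.909]
contact_force: [2.4, 0.7, -2.5]
grip_width: 0.0395
```

```bash
cat > sw.py <<'E'
from h import *
import sys
A,p,o=toolT(); H=np.array([.609,.381])
d=np.r_[p[:2]-H,0]
print('t',o['clock'],'tcp',p.round(4),'rad',np.linalg.norm(d).round(4),'pos angle',(np.arctan2(-.1667,.0252)-np.arctan2(d[1],d[0])).round(3)%6.283,'tool angle',np.radians(92.85)-np.arctan2(A[1,0],A[0,0]),'w',o['grip_width'],'F',o['contact_force'].round(1),'q',o['joints'].round(2),'down',A[:,1].round(3))
for a in np.arange(.1,1.3,.1):
    M=R.from_rotvec([0,0,-a]).as_matrix()
    s=A.T@(M@d-d); rv=R.from_matrix(A.T@M@A).as_rotvec()
    print(round(a,2),(s/.3).round(3),(rv/(np.pi/2)).round(3))
w=cam('wrist'); save(w,sys.argv[1])
E
python3 sw.py w19.png
```

```text
t 24.525 tcp [0.5589 0.22   0.3627] rad 0.1686 pos angle 0.452 tool angle 0.4483892907834024 w 0.039484413298436764 F [ 2.4  0.7 -2.5] q [ 0.    0.47 -0.64  1.75  0.33  1.03  0.41] down [ 0.005 -0.003 -1.   ]
0.1 [-0.003 -0.     0.056] [0.    0.064 0.   ]
0.2 [ 0.    -0.001  0.112] [0.    0.127 0.001]
0.3 [ 0.009 -0.001  0.168] [0.    0.191 0.001]
0.4 [ 0.023 -0.001  0.222] [0.    0.255 0.001]
0.5 [ 0.042 -0.002  0.275] [0.    0.318 0.002]
0.6 [ 0.067 -0.002  0.325] [0.    0.382 0.002]
0.7 [ 0.097 -0.002  0.373] [0.    0.446 0.002]
0.8 [ 0.131 -0.002  0.418] [0.    0.509 0.003]
0.9 [ 0.169 -0.003  0.459] [0.    0.573 0.003]
1.0 [ 0.211 -0.003  0.496] [0.    0.637 0.003]
1.1 [ 0.257 -0.003  0.528] [0.    0.7   0.004]
1.2 [ 0.306 -0.003  0.556] [0.    0.764 0.004]
```

View pics/w19.png

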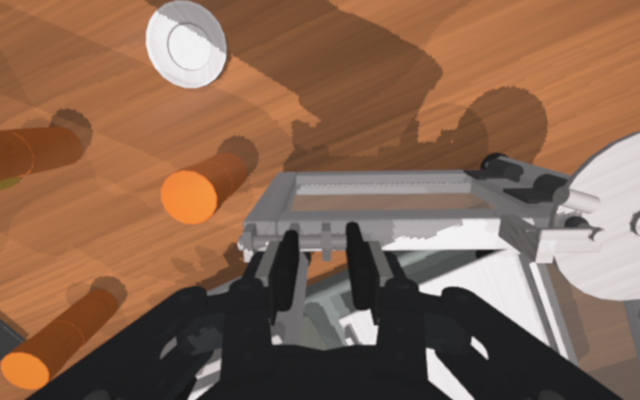

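Emit:
step_arm --xyz '[[-0.003,0,0.056],[0,0,0.112],[0.009,0,0.168],[0.023,-0.001,0.222],[0.042,-0.001,0.275],[0.067,-0.002,0.325],[0.097,-0.002,0.373],[0.097,-0.002,0.373]]' --rotation '[[0,0.064,0],[0,0.127,0],[0,0.191,0],[0,0.255,0],[0,0.318,0],[0,0.382,0],[0,0.446,0],[0,0.446,0]]'

```text
clock: 25.58
tcp_pos: [0.4677, 0.2897, 0.3626]
orientation: [-1.544, -0.374, 0.37]
contact_force: [1.5, -2.8, 0.6]
grip_width: 0.0397
```

```bash
python3 sw.py w20.png
```

```text
t 25.575 tcp [0.4677 0.2897 0.3626] rad 0.1682 pos angle 1.147 tool angle 1.1466898589108658 w 0.039742514926705254 F [ 1.5 -2.8  0.6] q [-0.23  0.37 -0.55  1.87  0.24  0.96 -0.41] down [ 0.004 -0.004 -1.   ]
0.1 [-0.003 -0.     0.056] [-0.     0.064  0.   ]
0.2 [-0.    -0.001  0.112] [-0.     0.127  0.001]
0.3 [ 0.008 -0.001  0.167] [-0.     0.191  0.001]
0.4 [ 0.022 -0.001  0.222] [-0.     0.255  0.001]
0.5 [ 0.041 -0.001  0.274] [-0.     0.318  0.002]
0.6 [ 0.066 -0.002  0.325] [-0.001  0.382  0.002]
0.7 [ 0.095 -0.002  0.373] [-0.001  0.446  0.002]
0.8 [ 0.129 -0.002  0.417] [-0.001  0.509  0.003]
0.9 [ 0.167 -0.002  0.458] [-0.001  0.573  0.003]
1.0 [ 0.209 -0.002  0.495] [-0.001  0.637  0.004]
1.1 [ 0.255 -0.003  0.528] [-0.001  0.7    0.004]
1.2 [ 0.304 -0.003  0.556] [-0.001  0.764  0.004]
```

View pics/w20.png

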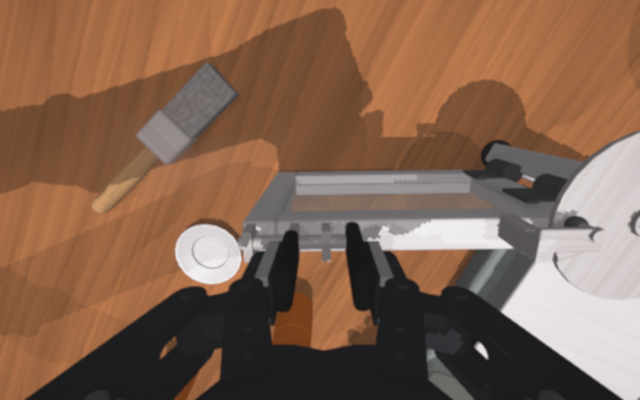

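```bash
python3 - <<'E'
from h import *
t=cam('top'); save(t,'t3.png',(110,100,350,310),3.2)
m=np.array([.609,.381])
for p in [(189,268),(186,275),(215,284),(252,296)]: print(onz(t,*p,.02).round(3))
for th in (1.15,1.35,1.5,1.6):
    a=np.radians(3.3)-th; y=np.array([-np.sin(a),np.cos(a)]); print(th,(m-.211*y).round(3))
E
```

```text
[0.346 0.328 0.02 ]
[0.327 0.335 0.02 ]
[0.303 0.251 0.02 ]
[0.271 0.145 0.02 ]
1.15 [0.422 0.284]
1.35 [0.406 0.323]
1.5 [0.4   0.354]
1.6 [0.398 0.375]
```

View pics/t3.png

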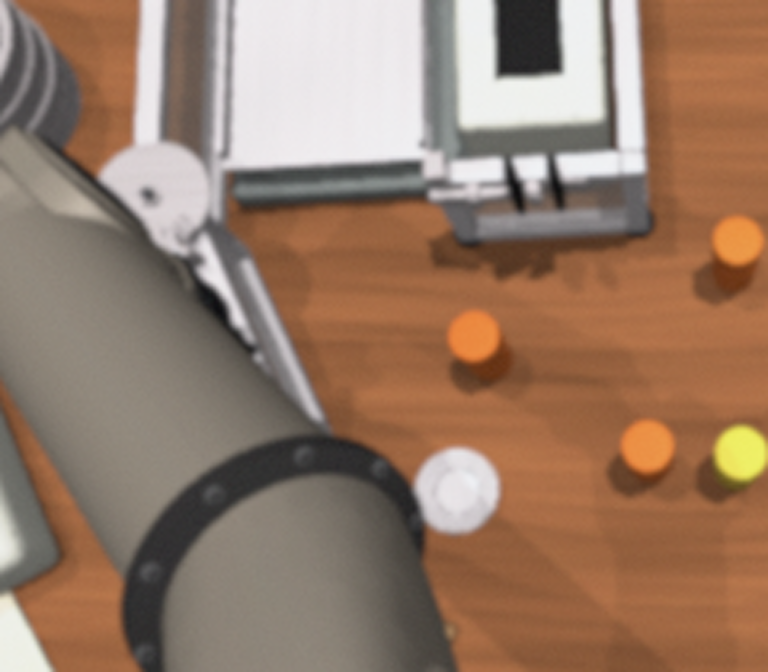

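Emit:
step_arm --xyz '[[-0.003,0,0.056],[0,0,0.112],[0.008,-0.001,0.167],[0.016,-0.001,0.2],[0.016,-0.001,0.2],[0.016,-0.001,0.2],[0.016,-0.001,0.2]]' --rotation '[[0,0.064,0],[0,0.127,0],[0,0.191,0],[0,0.229,0],[0,0.229,0],[0,0.229,0],[0,0.229,0]]'

```text
clock: 26.55
tcp_pos: [0.445, 0.3444, 0.3626]
orientation: [-1.573, -0.093, 0.088]
contact_force: [1.9, -2.0, 0.3]
grip_width: 0.0397
```

```bash
python3 sw.py w21.png; python3 - <<'E'
from h import *
s=cam('side'); save(s,'s2.png'); t=cam('top'); save(t,'t4.png')
print(r.get_obs()['qvel'].round(4), r.get_obs()['clock'])
E
```

```text
t 26.55 tcp [0.445  0.3444 0.3626] rad 0.168 pos angle 1.501 tool angle 1.5049078676704393 w 0.039746695254177865 F [ 1.9 -2.   0.3] q [-0.38  0.38 -0.49  1.84  0.22  0.97 -0.85] down [ 0.003 -0.004 -1.   ]
0.1 [-0.003 -0.     0.056] [-0.     0.064  0.   ]
0.2 [-0.    -0.     0.112] [-0.     0.127  0.001]
0.3 [ 0.008 -0.001  0.167] [-0.001  0.191  0.001]
0.4 [ 0.021 -0.001  0.222] [-0.001  0.255  0.001]
0.5 [ 0.04  -0.001  0.274] [-0.001  0.318  0.001]
0.6 [ 0.064 -0.001  0.325] [-0.001  0.382  0.002]
0.7 [ 0.093 -0.001  0.373] [-0.001  0.446  0.002]
0.8 [ 0.127 -0.001  0.417] [-0.002  0.509  0.002]
0.9 [ 0.165 -0.001  0.458] [-0.002  0.573  0.002]
1.0 [ 0.207 -0.001  0.496] [-0.002  0.637  0.003]
1.1 [ 0.253 -0.001  0.528] [-0.002  0.7    0.003]
1.2 [ 0.301 -0.001  0.556] [-0.002  0.764  0.003]
[-0.0031  0.0014  0.0005 -0.0015  0.0007  0.0021 -0.0044] 26.7
```

View pics/w21.png

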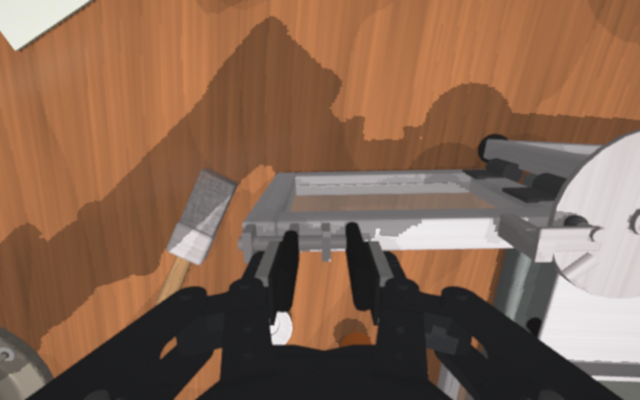

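View pics/s2.png

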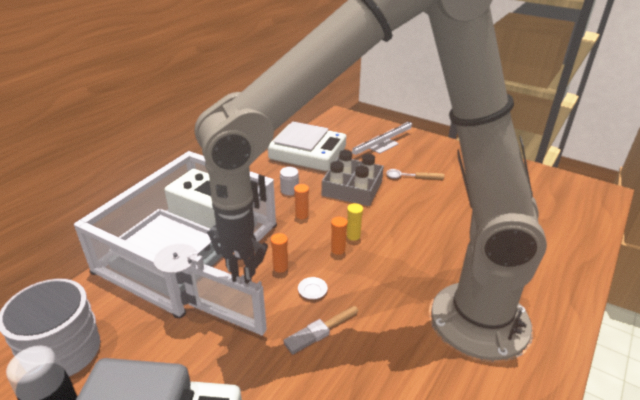

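View pics/t4.png

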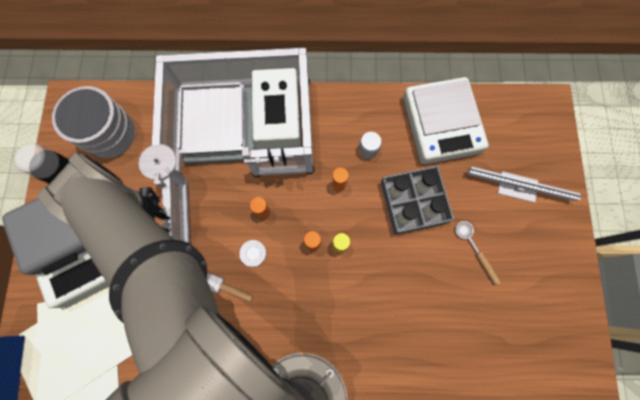

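```bash
python3 - <<'E'
from bench import r
o=r.get_obs();print(o['qvel'].round(3),o['grip_width'])
print(r.hand_in())
E
```

```text
[-0.003  0.001  0.001 -0.002  0.001  0.002 -0.004] 0.03988366051928081
the job is handed in; nothing more can be done
None
```

I put both loose black-lidded jars upright in the carrier's two empty cells and let go of them. Then I squeezed the slide catch clear, squeezed the gate's own catch, and swung the gate past its check. I handed in with the gripper still holding the gate open; no verdict was reported.

**Last checks at hand-in:**
- **Gate:** it stood at about 1.50 rad, worked out from the gripper's position about the hinge. I did not read the gate joint directly.
- **Grip:** the fingers held at 39.9 mm with a set force of 60 N, and the arm was still. The catch measures 42 mm fully squeezed, and the width read about 1 mm low on the jars and first catch and 2 mm low here.
- **Jars and bench:** the last pictures show four upright jars, one per cell. The carrier, dish, brush, spoon, tin and the orange and yellow look-alikes showed no visible movement. The open gate was about 50 mm clear of the brush.

**One disagreement:** taking the cam disc as 200 mm high put the hinge 8 to 13 mm off from where the catch put it. The two camera views agreed at a disc height of about 185 mm, and I used that position. The swing followed the expected 0.168 m radius with little side force.

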